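Set up the collimator's lamp house

TASK

Get the collimator's lamp house ready for a measurement: take the dust cap out of the lamp socket and leave it in the grey tray, plug the lamp module fully down into the socket, and slide every filter slide on the bench, window end first, into a slot of its own until you feel it come up against the stop hidden inside. Only when the lamp and all the slides are home, flip the toggle switch over to on (to the back), and leave the eyepiece, bottle and screwdriver where they are.

Things in the scene. Friction and masses are not known exactly. Their poses are not given: they have to be found in the camera images.
- house: White lamp house, fixed. Origin on the bench below its middle; x from its front (robot side, slots open there) to its back, y along the rail to the white tube. Slotted part x -50 to +50 mm, flat roof 99 mm above the bench, notched 24 mm deep over each mouth. Four equal slots at y = -56, 0, 56, 112 mm. At -y of them: lamp bay with the socket in its roof, then a grey step 60 mm high with the toggle.
- stop1: Fixed end stop hidden in slot 1, on its middle line, 42 to 50 mm inside the mouth (differs by slot and start). Origin: middle of its face, 4.5 mm above the slot's floor; axes as the house's. Slot 1 is next to the lamp bay. Each slot is an upside-down T running level along +x of the house: foot channel 36 mm wide, 10 mm high, floor 45 mm above the bench; above it a 20 mm wide channel for the web.
- stop2: Fixed end stop hidden in slot 2, on its middle line, 42 to 50 mm inside the mouth (differs by slot and start). Origin: middle of its face, 4.5 mm above the slot's floor; axes as the house's. Mouth edges are rounded by 4 to 6 mm; the mouths lie in the house's front face, x = -50 mm.
- stop3: Fixed end stop hidden in slot 3, on its middle line, 42 to 50 mm inside the mouth (differs by slot and start). Origin: middle of its face, 4.5 mm above the slot's floor; axes as the house's. The floors of all four slots run on, level, as a flat black loading shelf 60 mm out in front of the mouths (to x = -110 mm).
- stop4: Fixed end stop hidden in slot 4, on its middle line, 42 to 50 mm inside the mouth (differs by slot and start). Origin: middle of its face, 4.5 mm above the slot's floor; axes as the house's. Slot 4 is next to the tube, whose clamp screw is 123 mm high.
- slideA: Filter slide A (3 or 4 present, all alike, fit any slot), aluminium, 150 g, 90 mm long (x): foot 34 mm wide (y), 8 mm thick, on it an upright web 14 mm wide, to 42 mm height. Origin: middle of the foot's underside. x points to the front, with a round window in the web at x = +21 mm; the ribbed rear, x -44 to -20 mm, is the grip and stays outside. Stands on its foot; 2 mm play in the slot.
- slideA_tip (a point): Middle of the front face of slide A's foot (x = +45 mm, 4.5 mm above its underside): touches the stop when the slide is home.
- slideB: Filter slide B (3 or 4 present, all alike, fit any slot), aluminium, 150 g, 90 mm long (x): foot 34 mm wide (y), 8 mm thick, on it an upright web 14 mm wide, to 42 mm height. Origin: middle of the foot's underside. x points to the front, with a round window in the web at x = +21 mm; the ribbed rear, x -44 to -20 mm, is the grip and stays outside. Stands on its foot; 2 mm play in the slot.
- slideB_tip (a point): Middle of the front face of slide B's foot (x = +45 mm, 4.5 mm above its underside): touches the stop when the slide is home.
- slideC: Filter slide C (3 or 4 present, all alike, fit any slot), aluminium, 150 g, 90 mm long (x): foot 34 mm wide (y), 8 mm thick, on it an upright web 14 mm wide, to 42 mm height. Origin: middle of the foot's underside. x points to the front, with a round window in the web at x = +21 mm; the ribbed rear, x -44 to -20 mm, is the grip and stays outside. Stands on its foot; 2 mm play in the slot.
- slideC_tip (a point): Middle of the front face of slide C's foot (x = +45 mm, 4.5 mm above its underside): touches the stop when the slide is home.
- slideD: Filter slide D (3 or 4 present, all alike, fit any slot), aluminium, 150 g, 90 mm long (x): foot 34 mm wide (y), 8 mm thick, on it an upright web 14 mm wide, to 42 mm height. Origin: middle of the foot's underside. x points to the front, with a round window in the web at x = +21 mm; the ribbed rear, x -44 to -20 mm, is the grip and stays outside. Stands on its foot; 2 mm play in the slot.
- slideD_tip (a point): Middle of the front face of slide D's foot (x = +45 mm, 4.5 mm above its underside): touches the stop when the slide is home.
- cap: Black plastic dust cap, in the socket at the start: flange 46 x 34 x 5 mm, below it a plug 33 x 21 x 12 mm, above it an upright grip rib 30 mm long (x), 12 mm wide (y), its top 25 mm above the flange's underside. Origin: middle of the flange's underside, which lies on the roof. 30 g; it just lifts out.
- lamp: Lamp module, standing on its plug on the bench: grey block 40 x 40 mm, 18 to 52 mm above the underside, fins on top up to 62 mm; below it the rectangular plug, 34 mm (x) by 22 mm (y), 18 mm high. Origin: middle of the plug's underside, z up. About 120 g. May be plugged in either way round (half a turn).
- socket (a point): Middle of the mouth of the lamp socket, in the roof (house x = 0, y = -122.5 mm, 99 mm above the bench): a rectangular hole 36 mm along the house's x by 24 mm along its y, 20 mm deep, mouth chamfered by 2.5 mm. Fully plugged in, the lamp's block rests on the roof (lamp origin 18 mm below this point).
- toggle (a joint): Lamp switch, a steel toggle bat 36 mm long on the grey step: 0 rad leaning to the house's front (-x, off), 0.84 rad leaning to the back (+x, on); turns about the house's y, stays where it is left, needs about 1 N at the tip.
- toggle_tip (a point): Top end of the toggle bat, about 10 mm thick there; 15 mm in front of its pivot when off, 15 mm behind it when on, about 95 mm above the bench.
- tray: Grey open tray, fixed to the bench, 110 (x) x 90 (y) x 26 mm high, walls and floor 4 mm; origin at the middle of its underside.
- eyepiece: A black eyepiece standing on the bench, 42 mm across, 48 mm high; not part of the job. Origin at the middle of its underside.
- bottle: A white plastic bottle, 48 mm across, 110 mm high; not part of the job. Origin at the middle of its underside.
- screwdriver: A screwdriver lying on the bench; not part of the job.

How it is judged:
On the way, in this order (a step that is already met when the one before it is completed fails the run):
1. The lamp is fully plugged in and every slide is home against the stop of its slot, with the switch still off ((distance between slideA_tip and stop1 below 0.005 m or distance between slideA_tip and stop2 below 0.005 m or distance between slideA_tip and stop3 below 0.005 m or distance between slideA_tip and stop4 below 0.005 m) and angle between each of slideA, slideB, slideC, slideD's own z axis and vertical below 0.1 rad and (distance between slideB_tip and stop1 below 0.005 m or distance between slideB_tip and stop2 below 0.005 m or distance between slideB_tip and stop3 below 0.005 m or distance between slideB_tip and stop4 below 0.005 m) and (distance between slideC_tip and stop1 below 0.005 m or distance between slideC_tip and stop2 below 0.005 m or distance between slideC_tip and stop3 below 0.005 m or distance between slideC_tip and stop4 below 0.005 m) and (distance between slideD_tip and stop1 below 0.005 m or distance between slideD_tip and stop2 below 0.005 m or distance between slideD_tip and stop3 below 0.005 m or distance between slideD_tip and stop4 below 0.005 m) and horizontal distance between lamp and socket below 0.004 m and z of lamp in the frame of socket below -0.0155 m and angle between lamp's own z axis and vertical below 0.08 rad and angle between the x axis of lamp and the x axis of house, either way round below 0.15 rad and value of joint toggle below 0.35 rad), for 0.2 s.
2. The switch is flipped on (value of joint toggle above 0.7 rad), for 0.2 s.
At the end, for the whole second after the job is handed in: Each slide present: front within 5 mm of a slot's stop, upright to 0.1 rad. Lamp: plug within 2.5 mm of fully down in the socket and 4 mm of its middle, upright to 0.08 rad, square to the house to 0.15 rad. Cap lies in the tray. Switch beyond 0.70 rad ((distance between slideA_tip and stop1 below 0.005 m or distance between slideA_tip and stop2 below 0.005 m or distance between slideA_tip and stop3 below 0.005 m or distance between slideA_tip and stop4 below 0.005 m) and angle between each of slideA, slideB, slideC, slideD's own z axis and vertical below 0.1 rad and (distance between slideB_tip and stop1 below 0.005 m or distance between slideB_tip and stop2 below 0.005 m or distance between slideB_tip and stop3 below 0.005 m or distance between slideB_tip and stop4 below 0.005 m) and (distance between slideC_tip and stop1 below 0.005 m or distance between slideC_tip and stop2 below 0.005 m or distance between slideC_tip and stop3 below 0.005 m or distance between slideC_tip and stop4 below 0.005 m) and (distance between slideD_tip and stop1 below 0.005 m or distance between slideD_tip and stop2 below 0.005 m or distance between slideD_tip and stop3 below 0.005 m or distance between slideD_tip and stop4 below 0.005 m) and horizontal distance between lamp and socket below 0.004 m and z of lamp in the frame of socket below -0.0155 m and angle between lamp's own z axis and vertical below 0.08 rad and angle between the x axis of lamp and the x axis of house, either way round below 0.15 rad and z of cap in the frame of tray below 0.04 m and x of cap in the frame of tray between -0.055 and 0.055 m and y of cap in the frame of tray between -0.045 and 0.045 m and value of joint toggle above 0.7 rad); the robot touches nothing.
It fails at once if The eyepiece, bottle or screwdriver is moved by more than 30 mm (distance of any of eyepiece, bottle, screwdriver from where it was at the start of the episode above 0.03 m).
Of slideA, slideB, slideC, slideD only 3 to 4 are there at a start; the rules pass over those that are not, and their reading is None.
At some moment in a run one of slideA, slideB, slideC, slideD may be knocked a few centimetres aside while the robot is not near it.
It also fails if it takes over 208 s, if anything falls off the work surface, if the arm or the gripper's body presses on something with over 40 N, if the wrist force passes 120 N, or if a joint passes its speed limit or range.

ROBOT

A 6-joint arm with a two-finger parallel gripper is mounted at the origin on the work surface. World frame = base frame: x ahead of the robot, y to its left, z up, the work surface at z = 0. Lengths are in m, angles in rad, forces in N, time in s.
With the tool pointing down it reaches from about 0.25 to 0.775 m from the base axis. Payload 8.9 kg.
Tool frame: the origin (TCP) lies midway between the tips of the shut fingers; the grasp point (between the pads) lies 19 mm behind it; z points along the fingers, x is the direction in which the jaws open and shut, and the axes are right-handed (so a half turn about z gives the same grasp; the last joint's range is limited). The gripper opens to 85 mm and grips with 20 to 120 N. Pads are 22 mm wide; open, the fingers measure 114 mm over their backs; the gripper's body (76 mm by 85 mm) begins 54 mm behind the grasp point. The pads swing forward as they close: fully open they stand 13 mm farther back than shut.
Start: joints at [1.02, 0.291, -0.153, 1.127, 0, 1.431], TCP at [0.21, 0.481, 0.231] pointing down, gripper open.
Joint ranges: [-2.52, 2.52], [-0.91, 1.74], [-1.3, 1.37], [-1.96, 2.02], [-1.52, 1.47], [-3.14, 3.14]. Speed limits (rad/s): [2.22, 2.22, 2.79, 3.14, 3.14, 3.14].

INTERFACE

Orientations are given as a unit quaternion [x, y, z, w].
In Python, from cell import get_state, optics, close_job gives the robot as it stands.
- The arm moves only by the tool jog_arm, never from a script. Its argument "plan" is a list of rows, each a list of 7 numbers: the shift along the world's x, y, z as a fraction of full scale, then the turn, a rotation vector about the world's x, y, z as a fraction of full scale, then the closure, from 0 (fully open) to 1 (shut). In form: [[dx, dy, dz, wx, wy, wz, gripper], ...]. A call has 1 to 8 rows; each row shifts and turns the pose as measured when the row begins; what a row does not reach is not made up. Full scale, the value 1, is 0.025 m for a shift and 0.12 rad for a turn. A row lasts 1/12 s, in which the tool goes at most 41.7 mm and 7.16 degrees, less where a joint would pass 70% of its speed; a pose out of reach is approached as far as the arm can. A call with a number of a shift or a turn outside -1 to 1 is refused whole. A call with a gripper value outside its range is refused whole. The fingers move at their own pace and stop on an object; "squeeze" is the grip in N (left out, the last holds). Time passes only in rows, so rows that do not move let the fingers close. It gives the time, the measured TCP pose, the force and the opening at its end, in the units of the state.
- get_state(): the state, without advancing time (a new reading comes with each control period).
- optics.grab_frame(name): name is "side" or "top"; returns a dict with "image" (400x640x3 uint8, red, green, blue), "depth" (400x640 float32, m along the optical axis (not along the pixel's ray), 0 where there is no reading), "vfov" (degrees; the focal length in pixels is half the picture's height over the tangent of half this angle, whatever the lens; pixels are square), "cx", "cy" (the principal point, pixels), "position" and "orientation" of the camera in the world. Camera axes: x right, y up, looking along -z (the intrinsics and any distortion apply to the point x, -y, -z); pixel columns grow to the right and rows downward; lengths in m; the calibration is good to about 2 mm. A picture is of the moment at which its call begins.
- close_job(): hands the job in, once; it reports no verdict.
The state is a dict: "time": time; "qpos": joint angles; "qd": joint speeds; "effort": joint torques, N m; "tcp_pos": TCP position; "tool_rot": TCP orientation; "contact_force": force on the tool from outside, world axes, zero at the start; "torque": the same for the moment, N m; "width": opening from 0.0 (shut) to 1.0 (fully open).
Only numpy, scipy, OpenCV 4.12 (cv2) and the standard library are available. Lean on these libraries where they do the work, as an engineer would, in place of code of your own. Each camera call takes 0.05 s, during which the arm holds its last target.

## Working session

There is one attempt and no reset: what is moved stays moved. The work goes in short steps, Python scripts to look and compute and a tool call to move; the robot and the scene stay as the last step left them, time stands still between calls to the robot, and variables do not carry over. Pictures are saved under pics/ and viewed, and the job is handed in when it is done.

Besides the shell and the picture viewer there is one more tool, called as name([rows], argument=value, ...), one row to a line, values as JSON. jog_arm: Moves the arm, as the interface text tells. Shift numbers are shares of 0.025 m and turn numbers shares of 0.12 rad, none past 1 either way. Its arguments: {"type":"object","properties":{"plan":{"type":"array","items":{"type":"array","items":{"type":"number","minimum":-1,"maximum":1}}},"squeeze":{"type":"number"}},"required":["plan"]}

```bash
ls; mkdir -p pics; cat > h.py <<'E'
import numpy as np, cv2
from cell import get_state, optics, close_job
from scipy.spatial.transform import Rotation as R
def grab(n):
    f=optics.grab_frame(n); return f
def K(f):
    h=f['image'].shape[0]; fl=h/2/np.tan(np.radians(f['vfov'])/2); return fl
E
python3 - <<'E'
from h import *
print(get_state())
for n in('side','top'):
    f=grab(n); np.save(f'pics/{n}0.npy',f,allow_pickle=True)
    cv2.imwrite(f'pics/{n}0.png',f['image'][:,:,::-1])
    print(n,{k:v for k,v in f.items() if k not in('image','depth')},f['depth'].min(),f['depth'].max(),(f['depth']>0).mean())
E
```

```text
pics
{'time': 0.0, 'qpos': array([ 1.01971986e+00,  2.91244319e-01, -1.54098764e-01,  1.12666093e+00,
        5.28499364e-05,  1.43147522e+00]), 'qd': array([ 3.14369614e-05, -1.80193978e-03, -9.89160626e-04, -2.59842890e-05,
       -2.18240019e-04, -1.61220138e-03]), 'effort': array([ 5.28205448e-03, -5.37139428e+01,  3.31370115e+01,  1.57788873e-02,
       -1.61537940e-05, -6.88746809e-06]), 'tcp_pos': array([0.20989304, 0.48077856, 0.23076125]), 'tool_rot': array([ 8.36725197e-01,  5.47622661e-01, -5.57537958e-04,  2.33404212e-04]), 'contact_force': array([-0.07722886,  1.00380476,  0.47928596]), 'torque': array([0.05391889, 0.01055091, 0.01840425]), 'width': 1.0015531053588098}
side {'vfov': 42.653904051112036, 'cx': 319.36252023972474, 'cy': 202.09101323490282, 'position': array([0.40268279, 0.84587515, 0.97029322]), 'orientation': array([-0.0302844 ,  0.37816436,  0.92132885, -0.08501603])} 0.0 3.6730273 0.9959375
top {'vfov': 57.54396149610882, 'cx': 321.5236673764014, 'cy': 197.10814799463515, 'position': array([ 0.3980688 , -0.03984663,  0.95670711]), 'orientation': array([ 0.06274591, -0.06470093, -0.69997544,  0.70845686])} 0.0 1.929548 0.996125
```

View pics/top0.png

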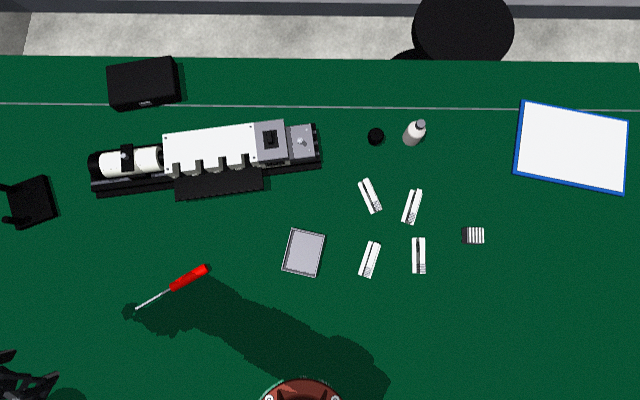

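View pics/side0.png

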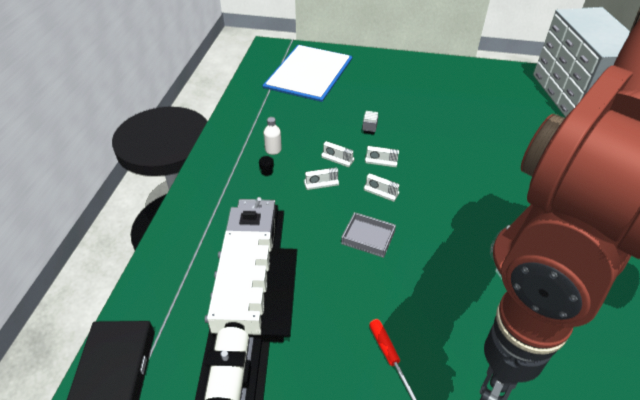

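```bash
cat >> h.py <<'E'
def cloud(f):
    d=f['depth'];h,w=d.shape;fl=K(f)
    u,v=np.meshgrid(np.arange(w),np.arange(h))
    P=np.stack([(u-f['cx'])/fl*d,-(v-f['cy'])/fl*d,-d],-1)
    return P@R.from_quat(f['orientation']).as_matrix().T+f['position']
def ray(f,u,v,z):
    "pixel -> world point on plane z"
    fl=K(f);u=np.asarray(u,float);v=np.asarray(v,float)
    r=np.stack([(u-f['cx'])/fl,-(v-f['cy'])/fl,-np.ones_like(u)],-1)@R.from_quat(f['orientation']).as_matrix().T
    t=(z-f['position'][2])/r[...,2]
    return f['position']+r*t[...,None]
def proj(f,p):
    q=(np.asarray(p,float)-f['position'])@R.from_quat(f['orientation']).as_matrix()
    fl=K(f);return np.stack([f['cx']+fl*q[...,0]/-q[...,2],f['cy']+fl*q[...,1]/q[...,2]],-1)
def ortho(f,x0,x1,y0,y1,z,res=0.001):
    "rectified picture on plane z; rows from x1 down, cols from y1 down"
    xs=np.arange(x1,x0,-res);ys=np.arange(y1,y0,-res)
    Y,X=np.meshgrid(ys,xs);uv=proj(f,np.stack([X,Y,0*X+z],-1)).astype(np.float32)
    return cv2.remap(f['image'],uv[...,0],uv[...,1],cv2.INTER_CUBIC)
def load(n): return np.load(n,allow_pickle=True).item()
E
python3 - <<'E'
from h import *
for n in('top','side'):
    f=load(f'pics/{n}0.npy');C=cloud(f)
    g=f['image'];m=(g[...,1]>50)&(g[...,0]<30)&(C[...,0]>.1)&(C[...,0]<.8)
    z=C[m][:,2];print(n,'bench z',np.percentile(z,[5,50,95]))
    A=np.c_[C[m][:,:2],np.ones(m.sum())];print(np.linalg.lstsq(A,z,rcond=None)[0])
    for z0 in(0,):
        o=ortho(f,.2,.75,-.3,.5,z0);cv2.imwrite(f'pics/o_{n}.png',o[:,:,::-1])
E
```

```text
top bench z [-0.00293954 -0.000124    0.0028294 ]
[-0.00223876  0.0008338   0.00544425]
side bench z [-0.00286719  0.00043585  0.0039455 ]
[-0.01063359  0.03780749  0.01296077]
```

View pics/o_top.png

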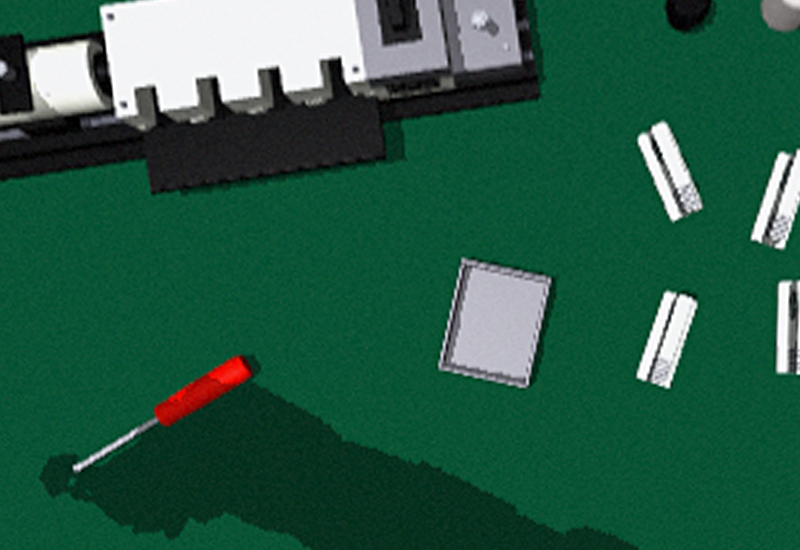

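View pics/o_side.png

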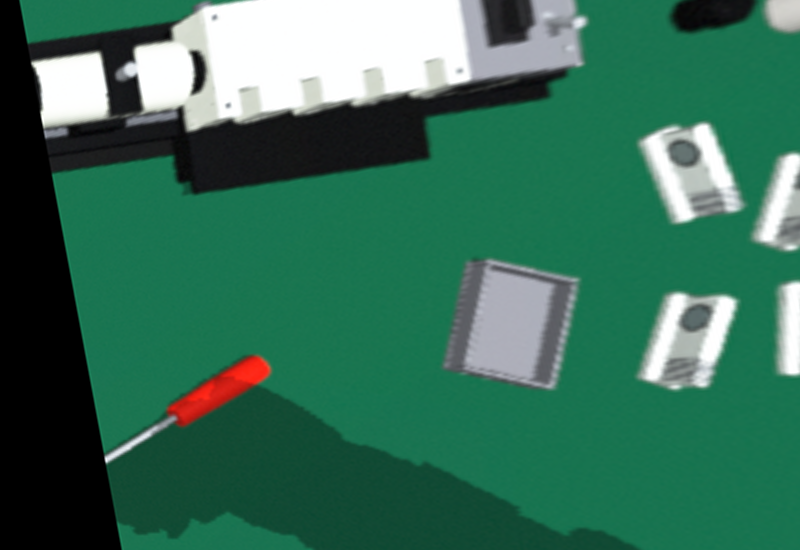

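```bash
python3 - <<'E'
from h import *
for n in('top','side'):
    f=load(f'pics/{n}0.npy')
    o=ortho(f,.5,.8,.0,.4,.099,.0005);cv2.imwrite(f'pics/roof_{n}.png',o[:,:,::-1])
E
```

```text
(no output)
```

View pics/roof_top.png

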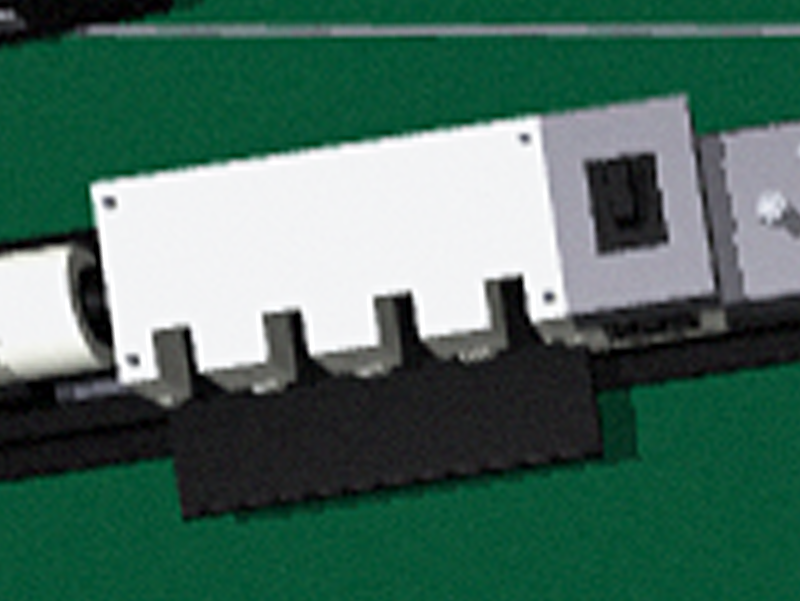

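View pics/roof_side.png

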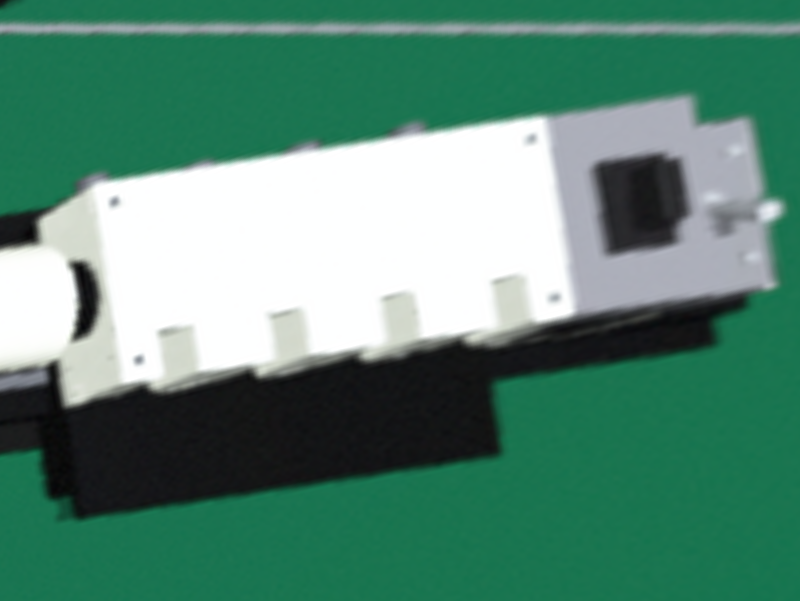

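```bash
python3 - <<'E'
from h import *
T=load('pics/top0.npy');S=load('pics/side0.npy')
for nm,b,z in (('shadow',(.2,.34,.0,.2),0),('roofscrews',(.6,.72,.11,.4),.099),('tray',(.34,.49,.03,.17),.026)):
    a=[]
    for f in(T,S):
        o=ortho(f,*b,z,.0005).astype(np.float32)[...,1]; o=cv2.GaussianBlur(o,(0,0),4); a.append((o-o.mean())/o.std())
    if nm=='roofscrews': a=[np.clip(q,-9,9) for q in a]
    t=cv2.matchTemplate(a[0],a[1][30:-30,30:-30],cv2.TM_CCOEFF_NORMED);_,s,_,l=cv2.minMaxLoc(t)
    print(nm,'score',s,'side minus top  dx,dy mm',(l[1]-30)*.5,(l[0]-30)*.5)
# depth-based roof height
for n,f in(('top',T),('side',S)):
    C=cloud(f);g=f['image'].astype(int)
    m=(g.min(-1)>200)&(C[...,0]>.6)&(C[...,0]<.72)&(C[...,1]>.12)&(C[...,1]<.35)&(C[...,2]>.08)
    print(n,'roof z',np.percentile(C[m][:,2],[10,50,90]),m.sum())
E
```

```text
shadow score 0.9960351586341858 side minus top  dx,dy mm -1.0 -2.5
roofscrews score 0.7565932869911194 side minus top  dx,dy mm 0.5 1.0
tray score 0.7065100073814392 side minus top  dx,dy mm 3.5 -4.5
top roof z [0.09690216 0.09881544 0.10070677] 2966
side roof z [0.09597012 0.09886188 0.10100632] 3934
```

```bash
cat >> h.py <<'E'
def edge(o,p,q,half=10,n=60,sgn=0):
    "robust line through max gradient near p-q (pixel col,row); returns point,dir,resid"
    g=cv2.GaussianBlur(o.astype(np.float32).mean(-1) if o.ndim==3 else o.astype(np.float32),(0,0),1.5)
    p=np.array(p,float);q=np.array(q,float);d=(q-p)/np.linalg.norm(q-p);nn=np.array([-d[1],d[0]])
    s=np.arange(-half,half+.25,.25);pts=[]
    for t in np.linspace(0.04,.96,n):
        c=p+(q-p)*t;xy=(c+s[:,None]*nn).astype(np.float32)
        pr=cv2.remap(g,xy[None,:,0],xy[None,:,1],cv2.INTER_LINEAR)[0];gr=np.gradient(pr)
        gr=gr*sgn if sgn else abs(gr)
        pts.append(c+s[np.argmax(gr)]*nn)
    pts=np.array(pts,np.float32)
    vx,vy,x,y=cv2.fitLine(pts,cv2.DIST_HUBER,0,.01,.01).ravel()
    r=np.abs((pts-[x,y])@[-vy,vx]);return np.array([x,y]),np.array([vx,vy]),np.median(r)
def isect(a,b):
    A=np.c_[a[1],-b[1]];t=np.linalg.solve(A,b[0]-a[0]);return a[0]+t[0]*a[1]
E
python3 - <<'E'
from h import *
for n,c in(('top',[(91,184),(540,117),(566,318),(120,383)]),('side',[(97,184),(546,117),(572,318),(126,383)])):
    f=load(f'pics/{n}0.npy');o=ortho(f,.5,.8,.0,.4,.099,.0005)
    E=[edge(o,c[0],c[1]),edge(o,c[1],c[2]),edge(o,c[2],c[3]),edge(o,c[3],c[0])]
    print([round(float(e[2]),2) for e in E])
    P=[]
    for i in range(4):
        k=isect(E[i-1],E[i]);P.append([.8-k[1]*.0005,.4-k[0]*.0005])
    P=np.array(P);print(P.round(4));
    L=[np.linalg.norm(P[i]-P[(i+1)%4]) for i in range(4)];print(np.round(L,4))
    d1=P[0]-P[1];print('yaw back',np.arctan2(-d1[0],d1[1]));d=P[3]-P[2];print('yaw front',np.arctan2(-d[0],d[1]));d=P[1]-P[2];print('yaw right',np.arctan2(d[1],d[0]))
    print('centre',P.mean(0))
E
```

```text
[0.45, 0.48, 0.91, 0.49]
[[0.7087 0.3553]
 [0.7427 0.1313]
 [0.6422 0.1162]
 [0.6081 0.3401]]
[0.2265 0.1017 0.2265 0.1017]
yaw back 0.15091571
yaw front 0.15106034
yaw right 0.14972426
centre [0.67543215 0.23572305]
[0.28, 0.42, 2.18, 0.65]
[[0.7087 0.3541]
 [0.7427 0.1272]
 [0.6409 0.1119]
 [0.6073 0.3389]]
[0.2294 0.103  0.2294 0.1025]
yaw back 0.14887224
yaw front 0.14663957
yaw right 0.14908423
centre [0.67491186 0.2330244 ]
```

```bash
python3 - <<'E'
from h import *
for n in('top','side'):
    f=load(f'pics/{n}0.npy')
    o=ortho(f,.36,.6,-.4,-.0,.042,.0005);cv2.imwrite(f'pics/sl_{n}.png',o[:,:,::-1])
E
```

```text
(no output)
```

View pics/sl_top.png

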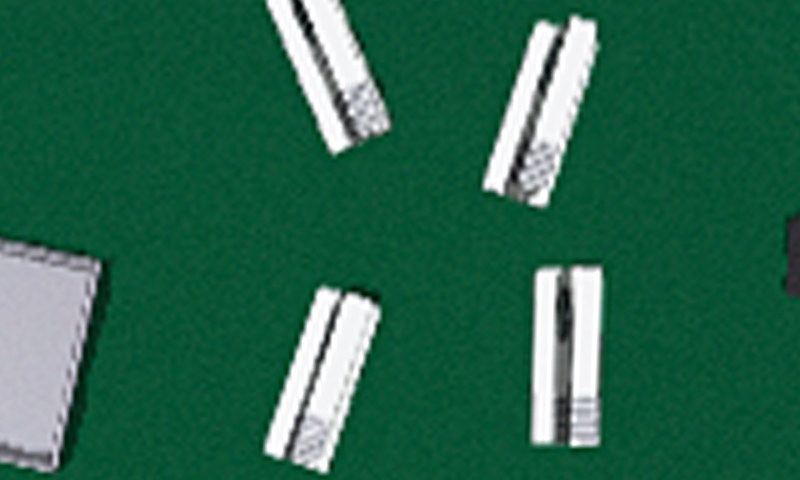

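View pics/sl_side.png

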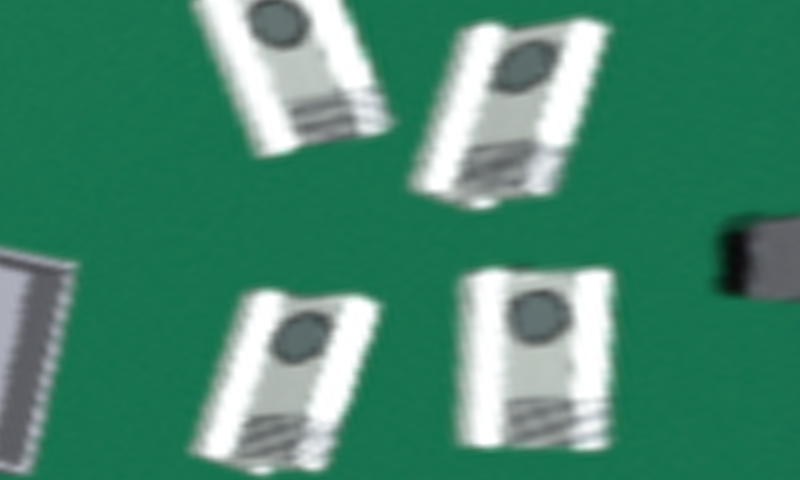

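jog_arm([
  [0.97,-0.79,0,0,0,0.23,0],
  [0.97,-0.79,0,0,0,0.23,0],
  [0.97,-0.79,0,0,0,0.23,0],
  [0.97,-0.79,0,0,0,0.23,0],
  [0.97,-0.79,0,0,0,0.23,0],
  [0.97,-0.79,0,0,0,0.23,0],
  [0.97,-0.79,0,0,0,0.23,0],
  [0.97,-0.79,0,0,0,0.23,0],
], squeeze=40)

```text
time: 0.77
tcp_pos: [0.4049, 0.3178, 0.2284]
tool_rot: [0.765, 0.644, -0.003, -0.0]
contact_force: [1.2, 0.6, 0.7]
width: 1.002
```

jog_arm([
  [0.97,-0.77,0,0,0,0.22,0],
  [0.97,-0.77,0,0,0,0.22,0],
  [0.97,-0.77,0,0,0,0.22,0],
  [0.97,-0.77,0,0,0,0.22,0],
  [0.97,-0.77,0,0,0,0.22,0],
  [0.97,-0.77,0,0,0,0.22,0],
  [0.97,-0.77,0,0,0,0.22,0],
  [0.97,-0.77,0,0,0,0.22,0],
])

```text
time: 1.43
tcp_pos: [0.6058, 0.1531, 0.2258]
tool_rot: [0.689, 0.725, -0.005, -0.001]
contact_force: [0.1, 0.2, 0.2]
width: 0.998
```

jog_arm([
  [0.97,-0.77,-0.3,0,0,0.22,0],
  [0.97,-0.77,-0.3,0,0,0.22,0],
  [0.97,-0.77,-0.3,0,0,0.2,0],
  [0.8,-0.7,-0.3,0,0,0.2,0],
  [0,0,-0.3,0,0,0,0],
])

```text
time: 1.85
tcp_pos: [0.7062, 0.0686, 0.1852]
tool_rot: [0.651, 0.759, -0.005, -0.0]
contact_force: [-0.0, 0.5, 0.2]
width: 1.0
```

```bash
cat >> h.py <<'E'
def st():
    s=get_state();q=s['tool_rot'];M=R.from_quat(q).as_matrix()
    a=np.arctan2(M[1,0],M[0,0])
    print('t %.2f tcp %s jaw %.3f zax %s F %s T %s w %.3f'%(s['time'],s['tcp_pos'].round(4),a,M[:,2].round(3),s['contact_force'].round(1),s['torque'].round(2),s['width']))
    return s
def need(x,y,z,a=None):
    s=st();p=s['tcp_pos'];M=R.from_quat(s['tool_rot']).as_matrix()
    d=(np.array([x,y,z])-p)/.025
    if a is None:a=np.arctan2(M[1,0],M[0,0])
    # desired: tool x at angle a, z down
    D=np.array([[np.cos(a),np.sin(a),0],[np.sin(a),-np.cos(a),0],[0,0,-1.]])
    rv=R.from_matrix(D@M.T).as_rotvec()/.12
    print('units total',d.round(2),rv.round(2),' rows>=',np.ceil(max(abs(d).max(),abs(rv).max())))
    return d,rv
def snap(n,tag):
    f=grab(n);np.save(f'pics/{tag}.npy',f,allow_pickle=True);cv2.imwrite(f'pics/{tag}.png',f['image'][:,:,::-1]);return f
E
python3 - <<'E'
from h import *
need(.6977,.0856,.13,1.72)
for n in('top','side'):
    f=snap(n,f'{n}1')
    uv=proj(f,[.69,.0856,.13]);a,b=uv.astype(int)
    c=f['image'][max(0,b-70):b+70,max(0,a-100):a+100];cv2.imwrite(f'pics/c1{n}.png',cv2.resize(c,None,fx=4,fy=4,interpolation=2)[:,:,::-1])
E
```

```text
t 1.85 tcp [0.7062 0.0686 0.1852] jaw 1.725 zax [-0.007 -0.008 -1.   ] F [-0.   0.5  0.2] T [-0.02 -0.04  0.02] w 1.000
units total [-0.34  0.68 -2.21] [ 0.06 -0.06 -0.04]  rows>= 3.0
```

View pics/c1side.png

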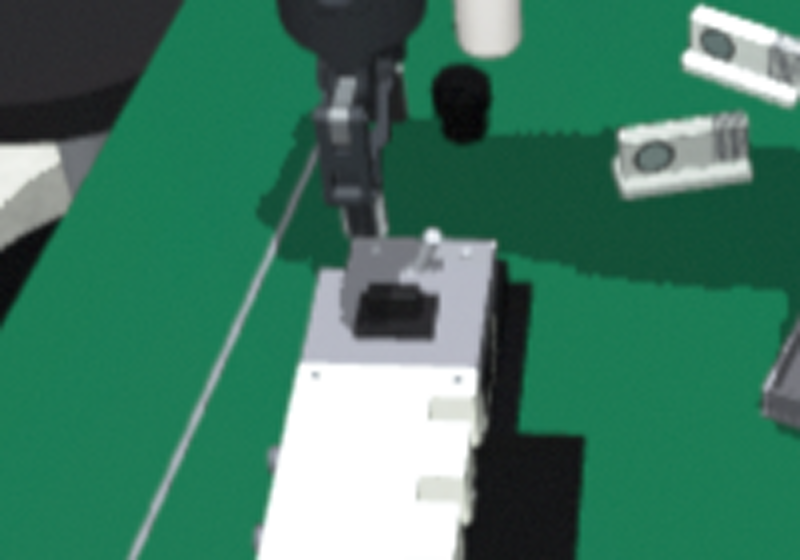

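View pics/c1top.png

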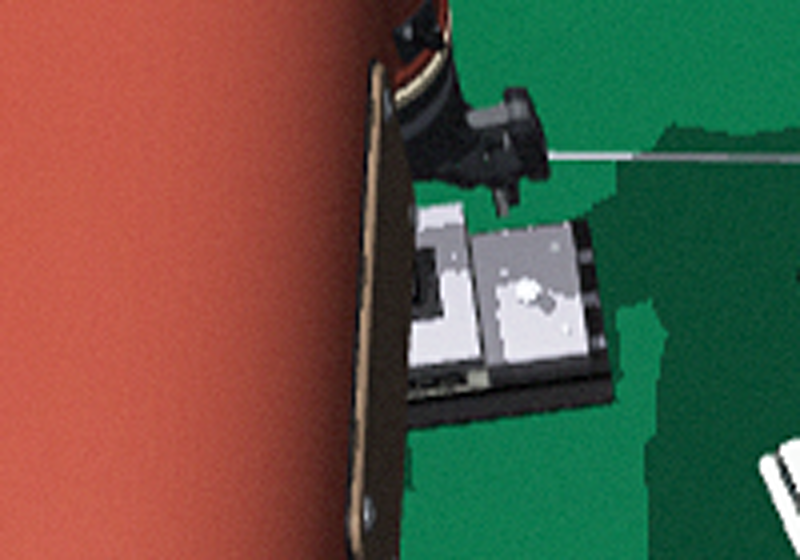

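jog_arm([
  [-0.17,0.34,-0.7,0.03,-0.03,-0.02,0],
  [-0.12,0.25,-0.7,0.03,-0.03,-0.02,0],
  [-0.05,0.1,-0.7,0,0,0,0],
  [0,0,-0.4,0,0,0,0],
  [0,0,0,0,0,0,0],
])

```text
time: 2.37
tcp_pos: [0.6912, 0.093, 0.122]
tool_rot: [0.652, 0.758, -0.001, -0.002]
contact_force: [-0.0, -0.0, 0.6]
width: 1.001
```

```bash
python3 - <<'E'
from h import *
need(.6977,.0856,.107,1.72)
E
```

```text
t 2.37 tcp [0.6912 0.093  0.122 ] jaw 1.721 zax [-0.004  0.002 -1.   ] F [-0.  -0.   0.6] T [-0.01  0.03  0.05] w 1.001
units total [ 0.26 -0.3  -0.6 ] [-0.02 -0.03 -0.01]  rows>= 1.0
```

jog_arm([
  [0.2,-0.25,-0.4,0,0,0,0],
  [0.05,-0.05,-0.2,0,0,0,0],
  [0,0,0,0,0,0,0],
])

```text
time: 2.62
tcp_pos: [0.6983, 0.086, 0.1083]
tool_rot: [0.651, 0.759, 0.0, -0.002]
contact_force: [-1.2, 0.6, 0.0]
width: 0.997
```

```bash
python3 - <<'E'
from h import *
need(.6977,.0856,.107,1.72)
for n in('side',):
    f=snap(n,f'{n}2')
    uv=proj(f,[.69,.0856,.13]);a,b=uv.astype(int)
    c=f['image'][max(0,b-70):b+70,max(0,a-100):a+100];cv2.imwrite(f'pics/c2{n}.png',cv2.resize(c,None,fx=4,fy=4,interpolation=2)[:,:,::-1])
E
```

```text
t 2.62 tcp [0.6983 0.086  0.1083] jaw 1.723 zax [-0.002  0.002 -1.   ] F [-1.2  0.6  0. ] T [ 0.04 -0.03 -0.  ] w 0.997
units total [-0.02 -0.02 -0.05] [-0.02 -0.02 -0.02]  rows>= 1.0
```

View pics/c2side.png

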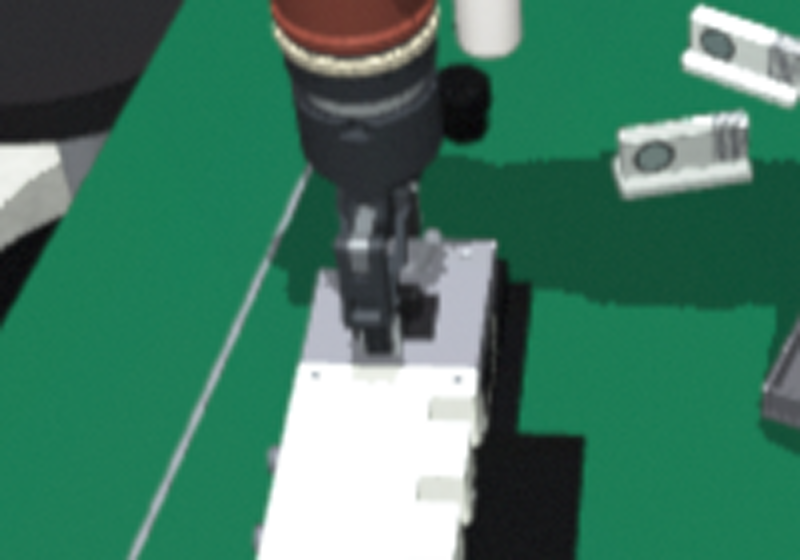

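jog_arm([
  [0,0,0,0,0,0,1],
  [0,0,0,0,0,0,1],
  [0,0,0,0,0,0,1],
  [0,0,0,0,0,0,1],
  [0,0,0,0,0,0,1],
  [0,0,0,0,0,0,1],
], squeeze=30)

```text
time: 3.17
tcp_pos: [0.7001, 0.0853, 0.1112]
tool_rot: [0.652, 0.758, 0.001, -0.0]
contact_force: [0.4, -0.0, 0.8]
width: 0.144
```

jog_arm([
  [0,0,0,0,0,0,1],
  [0,0,0,0,0,0,1],
  [0,0,0,0,0,0,1],
  [0,0,0,0,0,0,1],
])

```text
time: 3.5
tcp_pos: [0.7001, 0.0853, 0.1114]
tool_rot: [0.652, 0.758, 0.001, 0.0]
contact_force: [0.2, -0.5, -0.4]
width: 0.13
```

jog_arm([
  [0,0,0.3,0,0,0,1],
  [0,0,0.5,0,0,0,1],
  [0,0,0.7,0,0,0,1],
  [0,0,0.7,0,0,0,1],
  [0,0,0.7,0,0,0,1],
  [0,0,0.5,0,0,0,1],
  [0,0,0.2,0,0,0,1],
])

```text
time: 4.08
tcp_pos: [0.6977, 0.0854, 0.2055]
tool_rot: [0.652, 0.758, -0.0, -0.002]
contact_force: [1.1, -1.1, 0.5]
width: 0.13
```

```bash
python3 - <<'E'
from h import *
T=load('pics/top0.npy');S=load('pics/side0.npy')
# tray: rim z .026 approx; report contours of grey
for n,f in(('top',T),('side',S)):
    o=ortho(f,.34,.49,.0,.2,.026,.0005);cv2.imwrite(f'pics/tray_{n}.png',o[:,:,::-1])
st()
f=snap('side','side3');uv=proj(f,[.69,.0856,.13]);a,b=uv.astype(int)
c=f['image'][max(0,b-70):b+70,max(0,a-100):a+100];cv2.imwrite(f'pics/c3.png',cv2.resize(c,None,fx=4,fy=4,interpolation=2)[:,:,::-1])
E
python3 -c "
import cv2,numpy as np
a=cv2.imread('pics/tray_top.png');b=cv2.imread('pics/tray_side.png');cv2.imwrite('pics/tray.png',np.hstack([a,b]))"
```

```text
t 4.08 tcp [0.6977 0.0854 0.2055] jaw 1.722 zax [-0.003  0.002 -1.   ] F [ 1.1 -1.1  0.5] T [-0.07 -0.03 -0.02] w 0.130
```

View pics/c3.png

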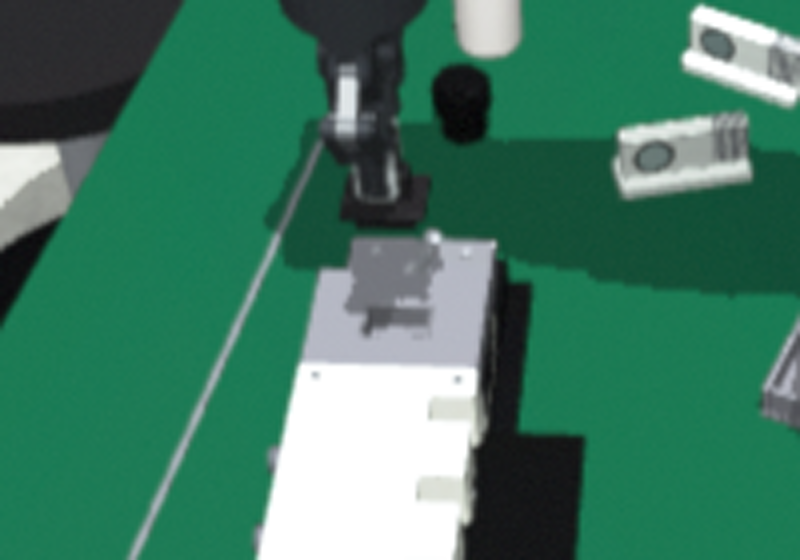

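View pics/tray.png

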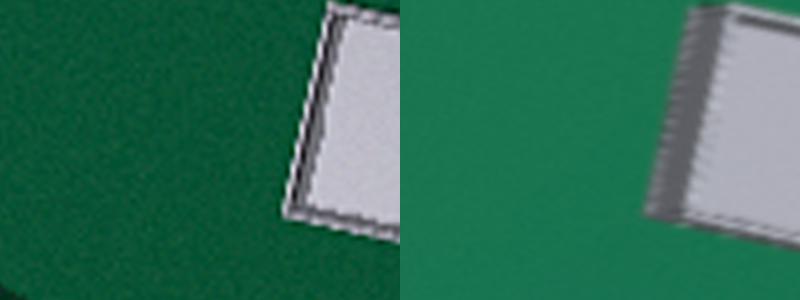

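jog_arm([
  [-0.9,-0.27,0,0,0,0,1],
  [-0.97,-0.3,0,0,0,0,1],
  [-0.97,-0.3,0,0,0,0,1],
  [-0.97,-0.3,0,0,0,0,1],
  [-0.97,-0.3,-0.2,0,0,0,1],
  [-0.97,-0.3,-0.6,0,0,0,1],
  [-0.97,-0.3,-0.8,0,0,0,1],
  [-0.97,-0.3,-0.8,0,0,0,1],
])

```text
time: 4.8
tcp_pos: [0.5021, 0.0254, 0.1428]
tool_rot: [0.651, 0.759, 0.003, 0.001]
contact_force: [0.1, -1.1, -0.7]
width: 0.13
```

jog_arm([
  [-0.9,-0.27,-0.8,0,0,0,1],
  [-0.7,-0.2,-0.6,0,0,0,1],
  [-0.3,-0.1,-0.4,0,0,0,1],
  [0,0,0,0,0,0,1],
])

```text
time: 5.13
tcp_pos: [0.4421, 0.0107, 0.0914]
tool_rot: [0.651, 0.759, -0.0, -0.003]
contact_force: [0.0, 0.5, -0.1]
width: 0.128
```

```bash
python3 - <<'E'
from h import *
need(.427,.004,.034)
E
```

```text
t 5.13 tcp [0.4421 0.0107 0.0914] jaw 1.723 zax [-0.005  0.003 -1.   ] F [ 0.   0.5 -0.1] T [ 0.01 -0.01  0.02] w 0.128
units total [-0.6  -0.27 -2.3 ] [-0.02 -0.04 -0.  ]  rows>= 3.0
```

jog_arm([
  [-0.25,-0.1,-0.6,0,0,0,1],
  [-0.25,-0.1,-0.6,0,0,0,1],
  [-0.1,-0.05,-0.5,0,0,0,1],
  [0,0,-0.4,0,0,0,1],
  [0,0,-0.1,0,0,0,1],
  [0,0,0,0,0,0,1],
])

```text
time: 5.63
tcp_pos: [0.43, 0.0043, 0.0361]
tool_rot: [0.652, 0.759, 0.001, -0.001]
contact_force: [0.3, -0.4, -0.3]
width: 0.132
```

```bash
python3 - <<'E'
from h import *
need(.427,.004,.031)
E
```

```text
t 5.63 tcp [0.43   0.0043 0.0361] jaw 1.722 zax [-0.001  0.003 -1.   ] F [ 0.3 -0.4 -0.3] T [0.05 0.03 0.  ] w 0.132
units total [-0.12 -0.01 -0.21] [-0.02 -0.01 -0.  ]  rows>= 1.0
```

jog_arm([
  [0,0,-0.25,0,0,0,1],
  [0,0,-0.08,0,0,0,1],
  [0,0,0,0,0,0,0.5],
  [0,0,0,0,0,0,0.5],
  [0,0,0,0,0,0,0.5],
  [0,0,0.4,0,0,0,0.5],
  [0,0,0.9,0,0,0,0.5],
  [0,0,0.9,0,0,0,0.3],
])

```text
time: 6.3
tcp_pos: [0.4303, 0.0049, 0.083]
tool_rot: [0.651, 0.759, 0.0, -0.002]
contact_force: [0.7, -0.3, 0.4]
width: 0.626
```

jog_arm([
  [0,0,0.9,0,0,0,0],
  [0,-0.5,0.9,0,0,0,0],
  [0,-0.9,0.5,0,0,0,0],
  [0,-0.9,0,0,0,0,0],
])

```text
time: 6.63
tcp_pos: [0.4317, -0.0515, 0.1481]
tool_rot: [0.649, 0.761, 0.002, 0.0]
contact_force: [1.6, 0.1, 0.4]
width: 1.002
```

```bash
python3 - <<'E'
from h import *
st()
a=snap('side','side4')['image'];b=snap('top','top4')['image']
cv2.imwrite('pics/v4.png',cv2.resize(np.vstack([a[80:300,180:580],b[100:300,200:600]]),None,fx=1.4,fy=1.4,interpolation=2)[:,:,::-1])
E
```

```text
t 6.63 tcp [ 0.4317 -0.0515  0.1481] jaw 1.729 zax [ 0.003  0.003 -1.   ] F [1.6 0.1 0.4] T [-0.03 -0.06 -0.05] w 1.002
```

View pics/v4.png

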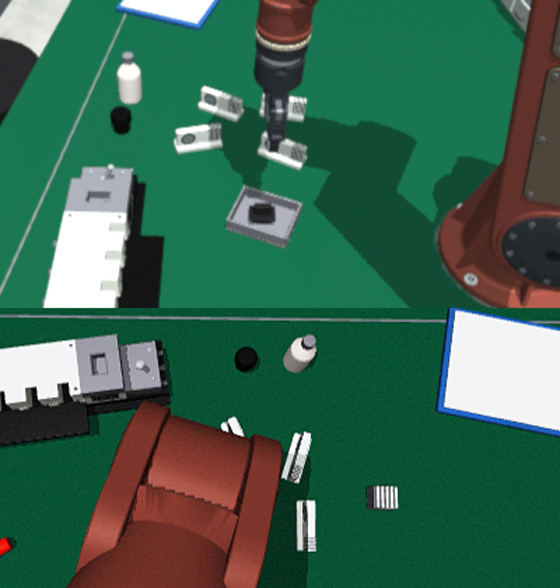

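```bash
python3 - <<'E'
from h import *
im=[]
for n in('top0','side0'):
    f=load(f'pics/{n}.npy')
    o=ortho(f,.38,.5,-.47,-.33,.062,.0005);im.append(o)
    C=cloud(f);m=(C[...,0]>.38)&(C[...,0]<.5)&(C[...,1]>-.46)&(C[...,1]<-.34)&(C[...,2]>.045)
    print(n,'top z',np.percentile(C[m][:,2],[10,50,90,99]),C[m][:,:2].min(0),C[m][:,:2].max(0),m.sum())
cv2.imwrite('pics/lamp.png',cv2.resize(np.hstack(im)[:,:,::-1],None,fx=1.4,fy=1.4))
E
```

```text
top0 top z [0.05054832 0.05918204 0.06283576 0.06442642] [ 0.45233935 -0.44069151] [ 0.49216916 -0.40109297] 290
side0 top z [0.04844011 0.05924206 0.06407091 0.06626383] [ 0.45032202 -0.44433355] [ 0.49084399 -0.39666368] 164
```

View pics/lamp.png

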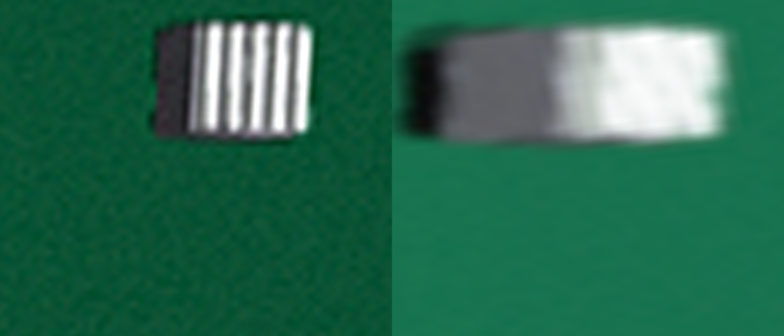

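jog_arm([
  [0.1,-0.9,0,0,0,-0.12,0],
  [0.1,-0.97,0,0,0,-0.12,0],
  [0.1,-0.97,0,0,0,-0.12,0],
  [0.1,-0.97,0,0,0,-0.12,0],
  [0.1,-0.97,0,0,0,-0.12,0],
  [0.1,-0.97,0,0,0,-0.12,0],
  [0.1,-0.97,0,0,0,-0.12,0],
  [0.1,-0.97,0,0,0,-0.12,0],
])

```text
time: 7.4
tcp_pos: [0.45, -0.2468, 0.1469]
tool_rot: [0.693, 0.721, 0.003, -0.002]
contact_force: [0.4, -0.3, 0.7]
width: 0.999
```

jog_arm([
  [0.1,-0.97,0,0,0,-0.12,0],
  [0.1,-0.97,0,0,0,-0.12,0],
  [0.1,-0.97,0,0,0,-0.12,0],
  [0.1,-0.97,-0.1,0,0,-0.12,0],
  [0.1,-0.9,-0.3,0,0,-0.12,0],
  [0.1,-0.6,-0.3,0,0,-0.12,0],
  [0,-0.3,-0.2,0,0,0,0],
  [0,0,0,0,0,0,0],
])

```text
time: 8.07
tcp_pos: [0.4658, -0.396, 0.1218]
tool_rot: [0.727, 0.687, 0.003, -0.002]
contact_force: [-1.1, 0.4, 0.1]
width: 1.003
```

```bash
python3 - <<'E'
from h import *
need(.4715,-.4225,.08,1.516)
E
```

```text
t 8.07 tcp [ 0.4658 -0.396   0.1218] jaw 1.515 zax [ 0.002  0.008 -1.   ] F [-1.1  0.4  0.1] T [-0.01  0.02 -0.06] w 1.003
units total [ 0.23 -1.06 -1.67] [-0.07  0.01  0.01]  rows>= 2.0
```

jog_arm([
  [0.1,-0.45,-0.5,-0.04,0,0,0],
  [0.1,-0.4,-0.5,-0.03,0,0,0],
  [0.03,-0.2,-0.4,0,0,0,0],
  [0,0,-0.2,0,0,0,0],
  [0,0,0,0,0,0,0],
])

```text
time: 8.48
tcp_pos: [0.4719, -0.4189, 0.0795]
tool_rot: [0.725, 0.688, 0.001, -0.001]
contact_force: [0.5, -0.0, -0.3]
width: 0.998
```

```bash
python3 - <<'E'
from h import *
need(.4715,-.4225,.024,1.516)
b=snap('top','top5')['image'];a=snap('side','side5')['image']
cv2.imwrite('pics/v5.png',cv2.resize(np.hstack([a[70:190,290:430],b[180:300,400:540]]),None,fx=2.8,fy=2.8,interpolation=2)[:,:,::-1])
E
```

```text
t 8.48 tcp [ 0.4719 -0.4189  0.0795] jaw 1.518 zax [ 0.     0.003 -1.   ] F [ 0.5 -0.  -0.3] T [ 0.02 -0.01  0.02] w 0.998
units total [-0.02 -0.15 -2.22] [-0.02  0.   -0.02]  rows>= 3.0
```

View pics/v5.png

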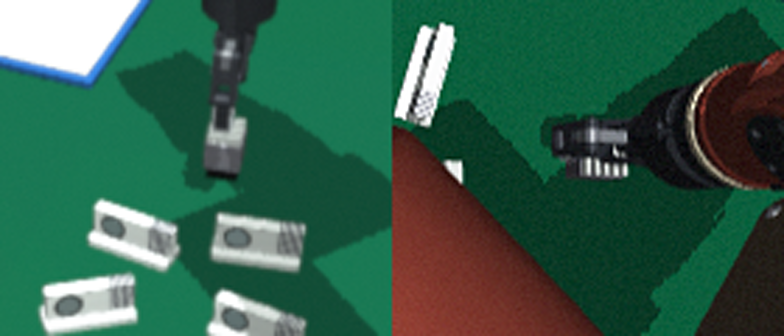

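jog_arm([
  [0,-0.08,-0.5,0,0,0,0],
  [0,-0.05,-0.5,0,0,0,0],
  [0,0,-0.5,0,0,0,0],
  [0,0,-0.4,0,0,0,0],
  [0,0,-0.2,0,0,0,0],
  [0,0,0,0,0,0,0],
])

```text
time: 9.08
tcp_pos: [0.4728, -0.4221, 0.0247]
tool_rot: [0.725, 0.689, 0.001, 0.001]
contact_force: [-0.4, 0.4, 0.9]
width: 1.001
```

```bash
python3 - <<'E'
from h import *
need(.4715,-.4225,.024,1.516)
E
```

```text
t 9.08 tcp [ 0.4728 -0.4221  0.0247] jaw 1.520 zax [ 0.003  0.    -1.   ] F [-0.4  0.4  0.9] T [ 0.01  0.04 -0.  ] w 1.001
units total [-0.05 -0.02 -0.03] [-0.    0.02 -0.03]  rows>= 1.0
```

jog_arm([
  [0,0,0,0,0,0,1],
  [0,0,0,0,0,0,1],
  [0,0,0,0,0,0,1],
  [0,0,0,0,0,0,1],
  [0,0,0,0,0,0,1],
  [0,0,0,0,0,0,1],
], squeeze=40)

```text
time: 9.58
tcp_pos: [0.4733, -0.4226, 0.0259]
tool_rot: [0.725, 0.689, 0.001, 0.002]
contact_force: [-0.0, -0.0, -1.5]
width: 0.459
```

jog_arm([
  [0,0,0,0,0,0,1],
  [0,0,0.2,0,0,0,1],
  [0,0,0.4,0,0,0,1],
  [0,0,0.6,0,0,0,1],
  [0,0,0.6,0,0,0,1],
  [0,0,0.4,0,0,0,1],
  [0,0,0.1,0,0,0,1],
])

```text
time: 10.17
tcp_pos: [0.4728, -0.422, 0.0881]
tool_rot: [0.725, 0.689, 0.001, 0.001]
contact_force: [0.2, -0.1, -1.3]
width: 0.463
```

```bash
python3 - <<'E'
from h import *
st()
b=snap('top','top6')['image'];a=snap('side','side6')['image']
cv2.imwrite('pics/v6.png',cv2.resize(np.hstack([a[70:190,290:430],b[180:300,420:560]]),None,fx=2.8,fy=2.8,interpolation=2)[:,:,::-1])
E
```

```text
t 10.17 tcp [ 0.4728 -0.422   0.0881] jaw 1.520 zax [ 0.003 -0.    -1.   ] F [ 0.2 -0.1 -1.3] T [-0.01  0.    0.01] w 0.463
```

View pics/v6.png

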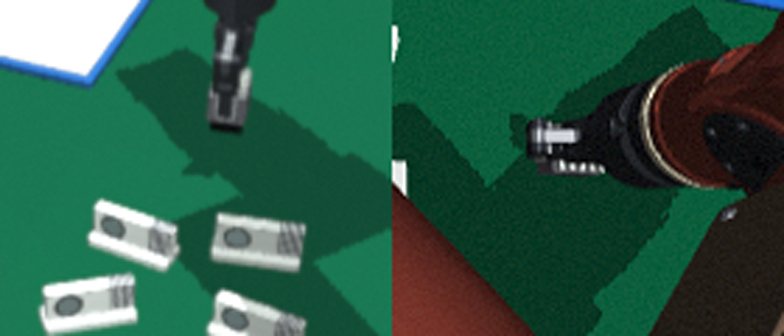

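jog_arm([
  [0,0.2,0.9,0,0,0.08,1],
  [0,0.4,0.97,0,0,0.08,1],
  [0.2,0.7,0.97,0,0,0.08,1],
  [0.43,0.9,0.9,0,0,0.08,1],
  [0.43,0.97,0.6,0,0,0.08,1],
  [0.43,0.97,0,0,0,0.08,1],
  [0.43,0.97,0,0,0,0.08,1],
  [0.43,0.97,0,0,0,0.08,1],
])

```text
time: 10.93
tcp_pos: [0.5278, -0.2663, 0.1935]
tool_rot: [0.7, 0.714, 0.0, -0.003]
contact_force: [1.0, -0.7, -0.4]
width: 0.463
```

jog_arm([
  [0.45,0.97,0,0,0,0.08,1],
  [0.45,0.97,0,0,0,0.08,1],
  [0.45,0.97,0,0,0,0.08,1],
  [0.45,0.97,0,0,0,0.08,1],
  [0.45,0.97,0,0,0,0.08,1],
  [0.45,0.97,0,0,0,0.08,1],
  [0.45,0.97,0,0,0,0.08,1],
  [0.45,0.97,0,0,0,0.08,1],
])

```text
time: 11.6
tcp_pos: [0.618, -0.0609, 0.187]
tool_rot: [0.671, 0.742, -0.001, -0.008]
contact_force: [0.1, 0.3, -1.8]
width: 0.456
```

```bash
python3 - <<'E'
from h import *
need(.6977,.0856,.18,1.722)
E
```

```text
t 11.60 tcp [ 0.618  -0.0609  0.187 ] jaw 1.671 zax [-0.013  0.008 -1.   ] F [ 0.1  0.3 -1.8] T [-0.03 -0.06  0.02] w 0.456
units total [ 3.19  5.86 -0.28] [-0.06 -0.11  0.43]  rows>= 6.0
```

jog_arm([
  [0.5,0.97,0,-0.01,-0.02,0.07,1],
  [0.5,0.97,0,-0.01,-0.02,0.07,1],
  [0.5,0.97,0,-0.01,-0.02,0.07,1],
  [0.5,0.9,0,-0.01,-0.02,0.07,1],
  [0.45,0.7,0,0,-0.01,0.07,1],
  [0.3,0.4,0,0,-0.01,0.07,1],
  [0.1,0.1,0,0,0,0,1],
  [0,0,0,0,0,0,1],
])

```text
time: 12.27
tcp_pos: [0.6897, 0.0777, 0.1777]
tool_rot: [0.649, 0.761, -0.002, -0.006]
contact_force: [-0.3, -1.0, -1.4]
width: 0.461
```

```bash
python3 - <<'E'
from h import *
need(.6977,.0856,.16,1.722)
E
```

```text
t 12.27 tcp [0.6897 0.0777 0.1777] jaw 1.730 zax [-0.012  0.004 -1.   ] F [-0.3 -1.  -1.4] T [-0.05  0.07  0.01] w 0.461
units total [ 0.32  0.32 -0.71] [-0.04 -0.1  -0.07]  rows>= 1.0
```

jog_arm([
  [0.16,0.16,-0.3,-0.02,-0.05,-0.03,1],
  [0.1,0.1,-0.25,-0.02,-0.05,-0.03,1],
  [0.03,0.03,-0.1,0,0,0,1],
  [0,0,0,0,0,0,1],
])

```text
time: 12.6
tcp_pos: [0.6959, 0.0829, 0.158]
tool_rot: [0.653, 0.758, -0.001, -0.0]
contact_force: [0.1, 0.0, -1.4]
width: 0.462
```

```bash
python3 - <<'E'
from h import *
need(.6977,.0856,.145,1.722)
f=snap('side','side7');uv=proj(f,[.69,.0856,.13]);a,b=uv.astype(int)
c=f['image'][b-35:b+45,a-55:a+55];print(a-55,b-35);cv2.imwrite('pics/c7.png',cv2.resize(c,None,fx=7,fy=7,interpolation=2)[:,:,::-1])
E
```

```text
t 12.60 tcp [0.6959 0.0829 0.158 ] jaw 1.719 zax [-0.002 -0.002 -1.   ] F [ 0.1  0.  -1.4] T [-0.01  0.02  0.02] w 0.462
units total [ 0.07  0.11 -0.52] [ 0.01 -0.02  0.02]  rows>= 1.0
196 175
```

View pics/c7.png

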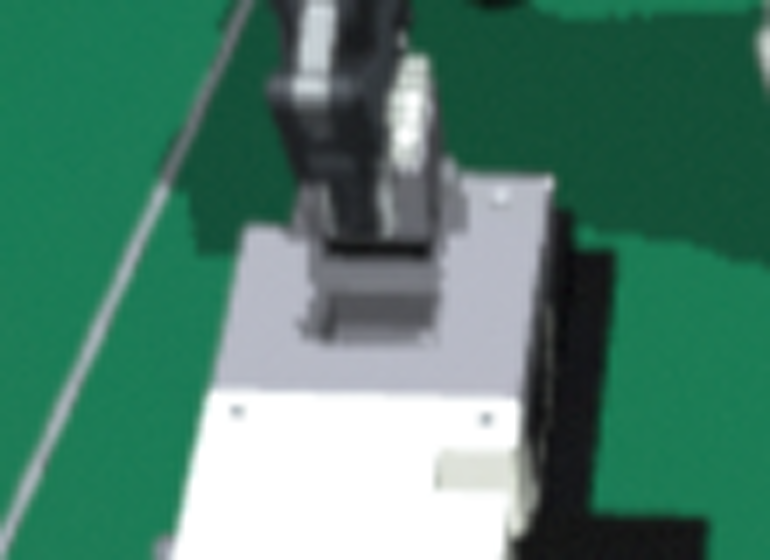

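```bash
cat >> h.py <<'E'
O=np.array([.6794,.2067]);YAW=.150
def hw(x,y,z=0):
    "house mm -> world"
    c,s=np.cos(YAW),np.sin(YAW);return np.array([O[0]+c*x/1e3-s*y/1e3,O[1]+s*x/1e3+c*y/1e3,z])
E
python3 - <<'E'
from h import *
f=load('pics/side7.npy')
pts={}
for x in(-18,18):
    pts[f'hole{x}']=hw(x,-110.5,.099)
    tcp=hw(0,0)*0+np.array([.6959,.0829,0]);d=(hw(x/18*17,11)-hw(0,0));
    pts[f'plugbot{x}']=tcp+d+[0,0,.1325]
    pts[f'plugtop{x}']=tcp+d+[0,0,.1505]
im=cv2.resize(f['image'][175:255,196:306],None,fx=7,fy=7,interpolation=2)
for k,p in pts.items():
    uv=((proj(f,p)-[196,175])*7+3);print(k,uv.round());cv2.drawMarker(im,tuple(int(v) for v in uv),(255,0,0) if 'hole' in k else (255,255,0),0,10)
cv2.imwrite('pics/c7b.png',im[:,:,::-1])
E
```

```text
hole-18 [428. 344.]
plugbot-18 [425. 266.]
plugtop-18 [420. 227.]
hole18 [318. 340.]
plugbot18 [319. 263.]
plugtop18 [313. 224.]
```

View pics/c7b.png

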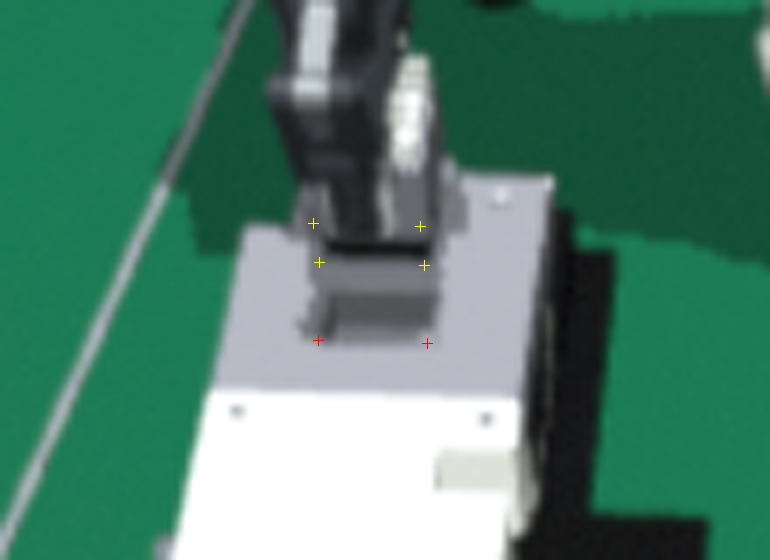

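jog_arm([
  [0.05,0.08,-0.3,0,0,0.02,1],
  [0.03,0.04,-0.3,0,0,0,1],
  [0,0,-0.3,0,0,0,1],
  [0,0,-0.1,0,0,0,1],
  [0,0,0,0,0,0,1],
])

```text
time: 13.07
tcp_pos: [0.6978, 0.0845, 0.131]
tool_rot: [0.653, 0.758, -0.001, -0.0]
contact_force: [-0.4, 0.9, -1.5]
width: 0.464
```

```bash
python3 - <<'E'
from h import *
need(.6977,.0856,.1065,1.721)
f=snap('side','side8')
im=cv2.resize(f['image'][175:255,196:306],None,fx=7,fy=7,interpolation=2)
cv2.imwrite('pics/c8.png',im[:,:,::-1])
E
```

```text
t 13.07 tcp [0.6978 0.0845 0.131 ] jaw 1.720 zax [-0.002 -0.002 -1.   ] F [-0.4  0.9 -1.5] T [-0.   -0.    0.02] w 0.464
units total [-0.    0.04 -0.98] [ 0.02 -0.02  0.01]  rows>= 1.0
```

View pics/c8.png

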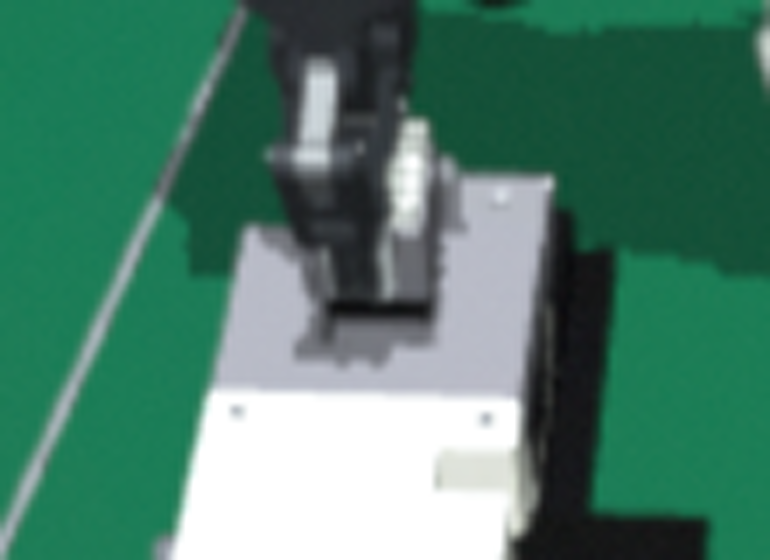

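jog_arm([
  [0,0.08,-0.15,0,0,0,1],
  [0,0,-0.15,0,0,0,1],
  [0,0,-0.1,0,0,0,1],
])

```text
time: 13.37
tcp_pos: [0.6983, 0.0867, 0.1214]
tool_rot: [0.653, 0.758, -0.001, 0.0]
contact_force: [0.4, -0.2, -0.9]
width: 0.457
```

jog_arm([
  [0,0,-0.15,0,0,0,1],
  [0,0,-0.15,0,0,0,1],
  [0,0,-0.1,0,0,0,1],
])

```text
time: 13.62
tcp_pos: [0.6985, 0.0868, 0.1106]
tool_rot: [0.652, 0.758, -0.001, 0.001]
contact_force: [-0.1, -0.8, -0.6]
width: 0.463
```

jog_arm([
  [0,0,-0.12,0,0,0,1],
  [0,0,-0.1,0,0,0,1],
  [0,0,-0.06,0,0,0,1],
  [0,0,-0.04,0,0,0,1],
])

```text
time: 13.95
tcp_pos: [0.6985, 0.0867, 0.1061]
tool_rot: [0.652, 0.758, 0.0, 0.002]
contact_force: [-2.2, -0.0, 2.5]
width: 0.459
```

jog_arm([
  [0,0,-0.12,0,0,0,1],
  [0,0,-0.12,0,0,0,1],
])

```text
time: 14.12
tcp_pos: [0.6987, 0.0867, 0.1059]
tool_rot: [0.652, 0.758, 0.001, 0.003]
contact_force: [-11.8, -1.0, 24.1]
width: 0.458
```

jog_arm([
  [0,0,0,0,0,0,0.35],
  [0,0,0,0,0,0,0.35],
  [0,0,0,0,0,0,0.35],
  [0,0,0.2,0,0,0,0.35],
  [0,0,0.6,0,0,0,0.35],
  [0,0,0.9,0,0,0,0.35],
  [0,0,0.97,0,0,0,0.2],
  [0,0,0.97,0,0,0,0],
])

```text
time: 14.78
tcp_pos: [0.6951, 0.0864, 0.1947]
tool_rot: [0.652, 0.758, -0.002, -0.001]
contact_force: [0.5, -0.5, 0.4]
width: 0.911
```

jog_arm([
  [-0.2,-0.5,0.6,0,0,0,0],
  [-0.3,-0.9,0,0,0,0,0],
  [-0.3,-0.97,0,0,0,-0.2,0],
  [-0.3,-0.97,0,0,0,-0.2,0],
  [-0.3,-0.97,0,0,0,-0.2,0],
  [-0.3,-0.97,0,0,0,-0.2,0],
  [-0.3,-0.97,0,0,0,-0.2,0],
  [-0.3,-0.6,0,0,0,-0.2,0],
])

```text
time: 15.45
tcp_pos: [0.6395, -0.087, 0.218]
tool_rot: [0.705, 0.71, 0.002, 0.003]
contact_force: [0.7, -0.2, 0.1]
width: 1.0
```

```bash
python3 - <<'E'
from h import *
st()
a=snap('side','side9')['image'];b=snap('top','top9')['image']
cv2.imwrite('pics/v9.png',cv2.resize(np.vstack([a[120:290,160:460],b[100:270,230:530]]),None,fx=1.7,fy=1.7,interpolation=2)[:,:,::-1])
E
```

```text
t 15.45 tcp [ 0.6395 -0.087   0.218 ] jaw 1.578 zax [ 0.007 -0.002 -1.   ] F [ 0.7 -0.2  0.1] T [ 0.02  0.02 -0.02] w 1.000
```

View pics/v9.png

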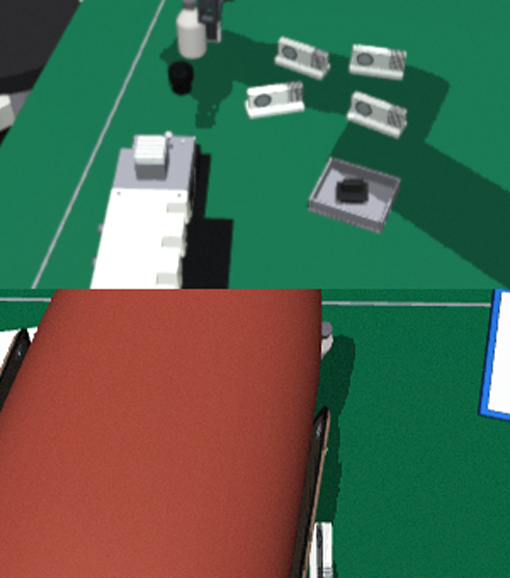

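```bash
cat >> h.py <<'E'
def slides(f,zlo=.033,box=(.3,.62,-.4,-.02)):
    "web tops: pixels white & high, rays cast onto z=.042"
    C=cloud(f);g=f['image'].astype(int)
    m=(C[...,2]>zlo)&(C[...,2]<.055)&(C[...,0]>box[0])&(C[...,0]<box[1])&(C[...,1]>box[2])&(C[...,1]<box[3])&(g.min(-1)>95)
    n,l,s,c=cv2.connectedComponentsWithStats(m.astype(np.uint8));out=[]
    for i in range(1,n):
        if s[i,4]<60: continue
        v,u=np.nonzero(l==i);P=ray(f,u,v,.042)[:,:2]
        (cx,cy),(w,h),a=cv2.minAreaRect((P*1e3).astype(np.float32))
        c0=P.mean(0);U,S_,V=np.linalg.svd(P-c0);d=V[0]*np.sign(V[0][0])
        t=(P-c0)@d;k=(P-c0)@[-d[1],d[0]]
        mid=c0+d*(t.max()+t.min())/2
        out.append((mid,np.arctan2(d[1],d[0]),t.max()-t.min(),k.max()-k.min(),s[i,4],np.median(C[l==i][:,2])))
    return out
E
python3 - <<'E'
from h import *
for n in('top0','side0','side9'):
    print(n)
    for o in slides(load(f'pics/{n}.npy')): print('mid',o[0].round(4),'yaw %.3f len %.4f wid %.4f n %d z %.4f'%o[1:])
E
```

```text
top0
mid [ 0.5745 -0.1686] yaw 0.408 len 0.0875 wid 0.0159 n 191 z 0.0415
mid [ 0.5462 -0.2782] yaw -0.311 len 0.0883 wid 0.0146 n 195 z 0.0417
mid [ 0.4211 -0.2924] yaw -0.004 len 0.0860 wid 0.0154 n 202 z 0.0417
mid [ 0.4089 -0.1649] yaw -0.321 len 0.0872 wid 0.0147 n 211 z 0.0417
side0
mid [ 0.5455 -0.2743] yaw -0.355 len 0.0896 wid 0.0286 n 166 z 0.0408
mid [ 0.4199 -0.289 ] yaw -0.058 len 0.0865 wid 0.0304 n 164 z 0.0417
mid [ 0.5732 -0.1656] yaw 0.404 len 0.0889 wid 0.0280 n 177 z 0.0412
mid [ 0.4082 -0.1616] yaw -0.341 len 0.0901 wid 0.0289 n 198 z 0.0411
side9
mid [ 0.5453 -0.2749] yaw -0.330 len 0.0896 wid 0.0275 n 159 z 0.0412
mid [ 0.42   -0.2882] yaw -0.011 len 0.0867 wid 0.0270 n 172 z 0.0408
mid [ 0.5729 -0.1661] yaw 0.425 len 0.0883 wid 0.0247 n 171 z 0.0414
mid [ 0.4081 -0.1617] yaw -0.341 len 0.0902 wid 0.0273 n 193 z 0.0414
```

jog_arm([
  [-0.6,-0.6,-0.4,-0.02,0.02,0.5,0.4],
  [-0.7,-0.7,-0.7,0,0.02,0.5,0.4],
  [-0.7,-0.7,-0.8,0,0.02,0.5,0.4],
  [-0.7,-0.7,-0.8,0,0,0.5,0.4],
  [-0.5,-0.5,-0.8,0,0,0.5,0.4],
  [-0.3,-0.3,-0.6,0,0,0.4,0.4],
  [-0.1,-0.1,-0.4,0,0,0.3,0.4],
  [0,0,-0.2,0,0,0,0.4],
])

```text
time: 16.22
tcp_pos: [0.5492, -0.1765, 0.0986]
tool_rot: [0.546, 0.838, 0.002, 0.004]
contact_force: [-0.1, 0.4, -0.1]
width: 0.598
```

```bash
python3 - <<'E'
from h import *
need(.5451,-.1813,.013,1.979)
f=snap('side','side10')
for o in slides(f): print('mid',o[0].round(4),'yaw %.3f len %.4f wid %.4f n %d z %.4f'%o[1:])
cv2.imwrite('pics/c10.png',cv2.resize(f['image'][100:220,260:440],None,fx=4,fy=4,interpolation=2)[:,:,::-1])
E
```

```text
t 16.22 tcp [ 0.5492 -0.1765  0.0986] jaw 1.986 zax [ 0.008 -0.    -1.   ] F [-0.1  0.4 -0.1] T [ 0.    0.05 -0.  ] w 0.598
units total [-0.16 -0.19 -3.43] [ 0.    0.07 -0.06]  rows>= 4.0
mid [ 0.4199 -0.2883] yaw -0.018 len 0.0867 wid 0.0275 n 170 z 0.0415
mid [ 0.5729 -0.1651] yaw 0.406 len 0.0889 wid 0.0284 n 186 z 0.0410
mid [ 0.4085 -0.1618] yaw -0.343 len 0.0894 wid 0.0285 n 193 z 0.0417
```

View pics/c10.png

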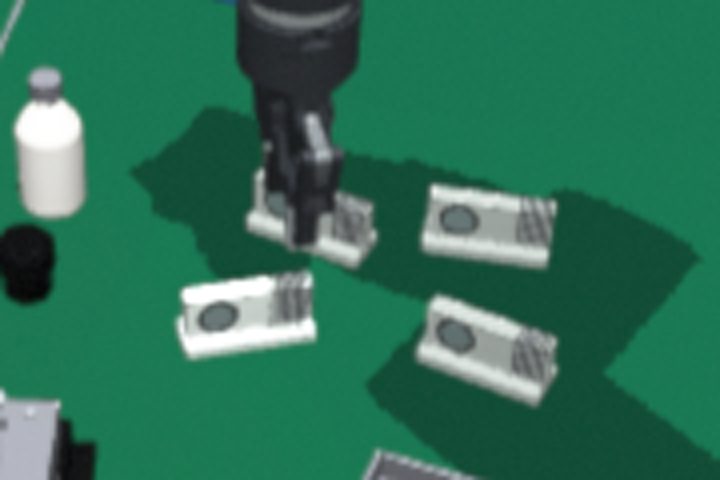

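jog_arm([
  [-0.08,-0.09,-0.6,0,0.03,-0.03,0.4],
  [-0.06,-0.08,-0.8,0,0.03,-0.03,0.4],
  [0,0,-0.8,0,0,0,0.4],
  [0,0,-0.6,0,0,0,0.4],
  [0,0,-0.2,0,0,0,0.4],
  [0,0,0,0,0,0,0.4],
])

```text
time: 16.77
tcp_pos: [0.5527, -0.1776, 0.0243]
tool_rot: [0.551, 0.835, 0.001, 0.004]
contact_force: [0.3, 0.2, 0.3]
width: 0.598
```

```bash
python3 - <<'E'
from h import *
need(.5451,-.1813,.013,1.979)
f=snap('side','side11')
cv2.imwrite('pics/c11.png',cv2.resize(f['image'][100:220,260:440],None,fx=4,fy=4,interpolation=2)[:,:,::-1])
E
```

```text
t 16.77 tcp [ 0.5527 -0.1776  0.0243] jaw 1.975 zax [ 0.008 -0.002 -1.   ] F [0.3 0.2 0.3] T [-0.   -0.01  0.  ] w 0.598
units total [-0.3  -0.15 -0.45] [0.02 0.06 0.04]  rows>= 1.0
```

View pics/c11.png

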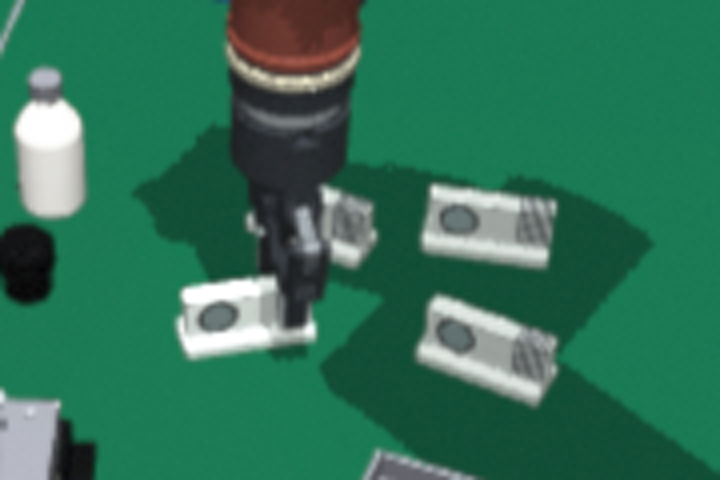

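jog_arm([
  [-0.2,-0.1,-0.25,0,0.04,0.02,0.4],
  [-0.1,-0.05,-0.15,0,0.02,0,0.4],
  [0,0,-0.03,0,0,0,0.4],
  [0,0,0,0,0,0,0.4],
])

```text
time: 17.15
tcp_pos: [0.5474, -0.1821, 0.0165]
tool_rot: [0.55, 0.835, -0.0, 0.003]
contact_force: [0.7, -0.1, 0.2]
width: 0.602
```

```bash
python3 - <<'E'
from h import *
need(.5451,-.1813,.013,1.979)
E
```

```text
t 17.15 tcp [ 0.5474 -0.1821  0.0165] jaw 1.978 zax [ 0.005 -0.004 -1.   ] F [ 0.7 -0.1  0.2] T [0.01 0.01 0.03] w 0.602
units total [-0.09  0.03 -0.14] [0.04 0.04 0.01]  rows>= 1.0
```

jog_arm([
  [-0.08,0.03,-0.12,0.03,0.04,0,0.4],
  [0,0,0,0,0,0,1],
  [0,0,0,0,0,0,1],
  [0,0,0,0,0,0,1],
  [0,0,0,0,0,0,1],
  [0,0,0,0,0,0,1],
  [0,0,0,0,0,0,1],
  [0,0,0,0,0,0,1],
], squeeze=50)

```text
time: 17.82
tcp_pos: [0.5459, -0.1819, 0.0145]
tool_rot: [0.55, 0.835, -0.0, 0.001]
contact_force: [0.0, -0.0, 0.1]
width: 0.157
```

```bash
python3 - <<'E'
from h import *
st()
E
```

```text
t 17.82 tcp [ 0.5459 -0.1819  0.0145] jaw 1.977 zax [ 0.001 -0.001 -1.   ] F [ 0.  -0.   0.1] T [-0.03  0.04  0.01] w 0.157
```

jog_arm([
  [0,0,0.3,0,0,0,1],
  [0,0,0.6,0,0,0,1],
  [0,0,0.9,0,0,0,1],
  [0,0,0.9,0,0,0,1],
  [0,0,0.9,0,0,0,1],
  [0,0,0.5,0,0,0,1],
  [0,0,0.1,0,0,0,1],
])

```text
time: 18.4
tcp_pos: [0.5428, -0.1803, 0.1244]
tool_rot: [0.55, 0.835, -0.001, -0.002]
contact_force: [0.5, -1.2, -1.7]
width: 0.153
```

```bash
python3 - <<'E'
from h import *
p=hw(-134.5,-56);print(p)
need(p[0],p[1],.09,1.571+.15)
E
```

```text
[0.55477883 0.13122939 0.        ]
t 18.40 tcp [ 0.5428 -0.1803  0.1244] jaw 1.977 zax [-0.004  0.001 -1.   ] F [ 0.5 -1.2 -1.7] T [-0.01 -0.01  0.01] w 0.153
units total [ 0.48 12.46 -1.38] [-0.02 -0.03 -2.13]  rows>= 13.0
```

jog_arm([
  [0,0.7,0,0,0,-0.16,1],
  [0,0.95,0,0,0,-0.16,1],
  [0,0.95,0,0,0,-0.16,1],
  [0,0.95,0,0,0,-0.16,1],
  [0,0.95,0,0,0,-0.16,1],
  [0,0.95,0,0,0,-0.16,1],
  [0,0.95,0,0,0,-0.16,1],
  [0,0.95,0,0,0,-0.16,1],
])

```text
time: 19.07
tcp_pos: [0.5415, 0.0057, 0.1242]
tool_rot: [0.618, 0.786, -0.001, -0.001]
contact_force: [0.1, -1.0, -1.6]
width: 0.15
```

jog_arm([
  [0,0.95,0,0,0,-0.16,1],
  [0,0.95,0,0,0,-0.16,1],
  [0,0.9,0,0,0,-0.16,1],
  [0,0.6,0,0,0,-0.16,1],
  [0,0.3,0,0,0,-0.1,1],
  [0,0.1,0,0,0,0,1],
  [0,0,0,0,0,0,1],
])

```text
time: 19.65
tcp_pos: [0.5373, 0.1106, 0.121]
tool_rot: [0.652, 0.758, -0.003, -0.004]
contact_force: [0.0, -0.7, -1.3]
width: 0.153
```

```bash
python3 - <<'E'
from h import *
p=hw(-134.5,-56);need(p[0],p[1],.07,1.571+.15)
E
```

```text
t 19.65 tcp [0.5373 0.1106 0.121 ] jaw 1.721 zax [-0.009  0.001 -1.   ] F [ 0.  -0.7 -1.3] T [-0.03  0.03  0.01] w 0.153
units total [ 0.7   0.83 -2.04] [-0.01 -0.08  0.  ]  rows>= 3.0
```

jog_arm([
  [0.2,0.3,-0.5,0,-0.04,0,1],
  [0.2,0.25,-0.6,0,-0.04,0,1],
  [0.15,0.15,-0.5,0,0,0,1],
  [0.05,0.05,-0.3,0,0,0,1],
  [0,0,-0.1,0,0,0,1],
  [0,0,0,0,0,0,1],
])

```text
time: 20.15
tcp_pos: [0.5526, 0.1266, 0.0679]
tool_rot: [0.652, 0.758, -0.0, -0.0]
contact_force: [-0.3, 0.3, -1.5]
width: 0.155
```

```bash
python3 - <<'E'
from h import *
p=hw(-134.5,-56);need(p[0],p[1],.0595,1.571+.15)
f=snap('side','side12');t=snap('top','top12')
a,b=proj(f,hw(-90,-30,.06)).astype(int);c,d=proj(t,hw(-90,-30,.06)).astype(int)
cv2.imwrite('pics/c12.png',cv2.resize(np.hstack([f['image'][b-50:b+50,a-60:a+60],t['image'][d-50:d+50,c-60:c+60]]),None,fx=3.3,fy=3.3,interpolation=2)[:,:,::-1])
E
```

```text
t 20.15 tcp [0.5526 0.1266 0.0679] jaw 1.720 zax [-0.001 -0.001 -1.   ] F [-0.3  0.3 -1.5] T [ 0.01  0.07 -0.01] w 0.155
units total [ 0.09  0.18 -0.34] [ 0.   -0.01  0.01]  rows>= 1.0
```

View pics/c12.png

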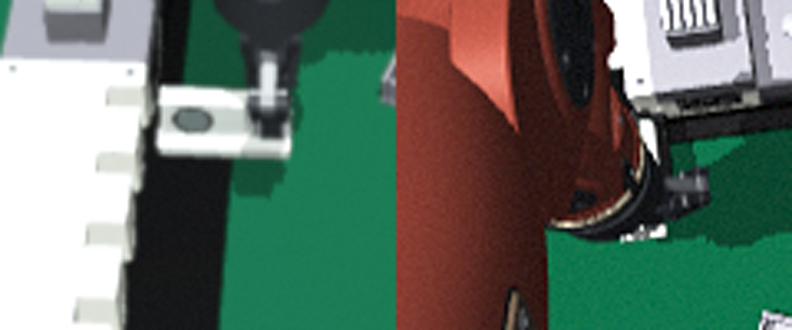

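jog_arm([
  [0.06,0.12,-0.12,0,0,0,1],
  [0.03,0.06,-0.08,0,0,0,1],
  [0,0,0,0,0,0,1],
])

```text
time: 20.5
tcp_pos: [0.5564, 0.131, 0.0649]
tool_rot: [0.653, 0.758, 0.001, 0.001]
contact_force: [0.7, 1.0, -1.4]
width: 0.152
```

```bash
python3 - <<'E'
from h import *
p=hw(-134.5,-56);need(p[0],p[1],.0595,1.571+.15)
f=snap('side','side13')
zt=get_state()['tcp_pos'][2]+.0275
def horth(f,z,x0=-170,x1=-10,y0=-90,y1=-10,k=4):
    X,Y=np.meshgrid(np.arange(x0,x1,1/k),np.arange(y1,y0,-1/k))
    c,s=np.cos(YAW),np.sin(YAW)
    P=np.stack([O[0]+(c*X-s*Y)/1e3,O[1]+(s*X+c*Y)/1e3,0*X+z],-1)
    uv=proj(f,P).astype(np.float32);return cv2.remap(f['image'],uv[...,0],uv[...,1],cv2.INTER_CUBIC)
a=horth(f,zt);b=horth(f,.099)
for im in(a,b): cv2.line(im,(0,4*46),(640,4*46),(255,0,0),1)
cv2.imwrite('pics/c13.png',np.vstack([a,b])[:600,:,::-1]); print(zt)
E
cat >> h.py <<'E'
def horth(f,z,x0=-170,x1=-10,y0=-90,y1=-10,k=4):
    X,Y=np.meshgrid(np.arange(x0,x1,1/k),np.arange(y1,y0,-1/k))
    c,s=np.cos(YAW),np.sin(YAW)
    P=np.stack([O[0]+(c*X-s*Y)/1e3,O[1]+(s*X+c*Y)/1e3,0*X+z],-1)
    uv=proj(f,P).astype(np.float32);return cv2.remap(f['image'],uv[...,0],uv[...,1],cv2.INTER_CUBIC)
E
```

```text
t 20.50 tcp [0.5564 0.131  0.0649] jaw 1.719 zax [ 0.003 -0.    -1.   ] F [ 0.7  1.  -1.4] T [-0.03  0.08  0.  ] w 0.152
units total [-0.06  0.01 -0.22] [0.   0.02 0.02]  rows>= 1.0
0.09260459487881174
```

View pics/c13.png

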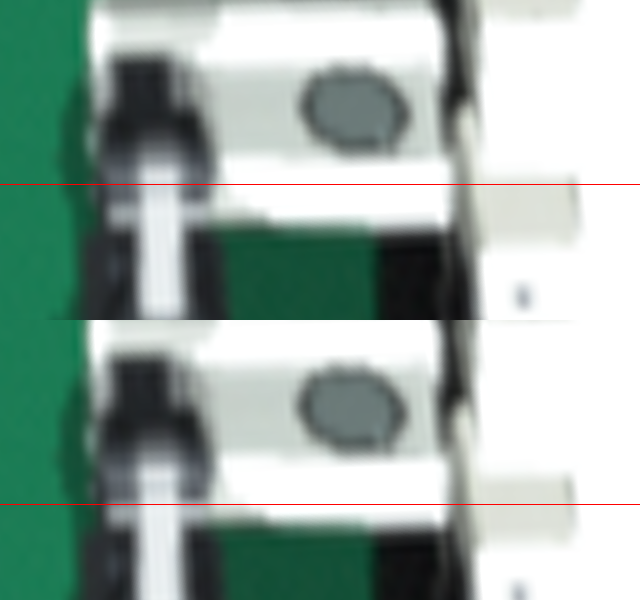

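jog_arm([
  [-0.03,0,-0.12,0,0,0,1],
  [0,0,-0.08,0,0,0,1],
  [0,0,-0.04,0,0,0,1],
])

```text
time: 20.8
tcp_pos: [0.556, 0.1311, 0.0594]
tool_rot: [0.653, 0.758, 0.001, 0.002]
contact_force: [0.2, 0.6, -1.9]
width: 0.158
```

jog_arm([
  [0,0,-0.04,0,0,0,1],
  [0,0,-0.03,0,0,0,1],
])

```text
time: 20.97
tcp_pos: [0.556, 0.131, 0.0592]
tool_rot: [0.653, 0.758, 0.001, 0.002]
contact_force: [-5.4, -0.4, 9.7]
width: 0.158
```

jog_arm([
  [0.15,0.022,0.02,0,0,0,1],
  [0.2,0.03,0,0,0,0,1],
  [0.2,0.03,0,0,0,0,1],
])

```text
time: 21.22
tcp_pos: [0.5695, 0.1331, 0.0602]
tool_rot: [0.653, 0.758, 0.001, 0.002]
contact_force: [-0.9, 1.5, -1.4]
width: 0.154
```

jog_arm([
  [0.2,0.03,-0.01,0,0,0,1],
  [0.2,0.03,0,0,0,0,1],
  [0.2,0.03,0,0,0,0,1],
])

```text
time: 21.47
tcp_pos: [0.5861, 0.1357, 0.0594]
tool_rot: [0.653, 0.758, 0.001, 0.002]
contact_force: [-5.4, 0.6, 6.6]
width: 0.154
```

jog_arm([
  [0.2,0.03,0.02,0,0,0,1],
  [0.2,0.03,0.01,0,0,0,1],
  [0.2,0.03,0,0,0,0,1],
])

```text
time: 21.72
tcp_pos: [0.6029, 0.1383, 0.0597]
tool_rot: [0.652, 0.758, 0.001, 0.001]
contact_force: [0.2, -0.5, -1.2]
width: 0.151
```

jog_arm([
  [0.08,0.012,0,0,0,0,1],
  [0.08,0.012,0,0,0,0,1],
])

```text
time: 21.88
tcp_pos: [0.6082, 0.1391, 0.0595]
tool_rot: [0.652, 0.758, 0.001, 0.001]
contact_force: [-1.7, 0.3, 0.6]
width: 0.157
```

jog_arm([
  [0.08,0.012,0,0,0,0,1],
  [0.08,0.012,0,0,0,0,1],
])

```text
time: 22.05
tcp_pos: [0.6094, 0.1392, 0.0594]
tool_rot: [0.652, 0.758, -0.001, -0.0]
contact_force: [-13.4, -2.5, 11.3]
width: 0.158
```

jog_arm([
  [0.08,0.012,0.02,0,0,0,1],
  [0.08,0.012,0.01,0,0,0,1],
  [0.08,0.012,0,0,0,0,1],
])

```text
time: 22.3
tcp_pos: [0.6093, 0.1393, 0.0599]
tool_rot: [0.652, 0.758, -0.006, -0.004]
contact_force: [-10.4, -2.4, 9.3]
width: 0.156
```

jog_arm([
  [0,0,0,0,0,0,0.55],
  [0,0,0,0,0,0,0.55],
  [0,0,0,0,0,0,0.55],
  [0,0,0.3,0,0,0,0.55],
  [0,0,0.8,0,0,0,0.55],
  [0,0,0.95,0,0,0,0.55],
  [-0.2,-0.4,0.95,0,0,0,0.4],
  [-0.3,-0.8,0.6,0,0,-0.3,0.4],
])

```text
time: 22.97
tcp_pos: [0.5957, 0.1109, 0.1517]
tool_rot: [0.665, 0.747, -0.006, -0.005]
contact_force: [-0.1, -0.9, 0.4]
width: 0.599
```

jog_arm([
  [-0.3,-0.95,0,0,0,-0.3,0.4],
  [-0.3,-0.95,0,0,0,-0.4,0.4],
  [-0.3,-0.95,0,0,0,-0.4,0.4],
  [-0.3,-0.95,0,0,0,-0.4,0.4],
  [-0.3,-0.95,0,0,0,-0.4,0.4],
  [-0.3,-0.95,0,0,0,-0.4,0.4],
  [-0.3,-0.95,0,0,0,-0.4,0.4],
  [-0.3,-0.95,0,0,0,-0.4,0.4],
])

```text
time: 23.63
tcp_pos: [0.5387, -0.0855, 0.1638]
tool_rot: [0.795, 0.606, 0.0, 0.002]
contact_force: [0.6, -0.9, -0.0]
width: 0.605
```

```bash
python3 - <<'E'
from h import *
st()
f=snap('side','side14')
for o in slides(f): print('mid',o[0].round(4),'yaw %.3f len %.4f wid %.4f n %d z %.4f'%o[1:])
a=horth(f,.087,-120,40,-90,-30);cv2.imwrite('pics/c14.png',a[:,:,::-1])
cv2.imwrite('pics/v14.png',f['image'][:,:,::-1])
E
```

```text
t 23.63 tcp [ 0.5387 -0.0855  0.1638] jaw 1.302 zax [ 0.003 -0.002 -1.   ] F [ 0.6 -0.9 -0. ] T [-0.02  0.02 -0.01] w 0.605
mid [ 0.5144 -0.2953] yaw -0.360 len 0.0584 wid 0.0274 n 95 z 0.0413
mid [ 0.42   -0.2883] yaw -0.014 len 0.0867 wid 0.0290 n 171 z 0.0417
mid [ 0.4085 -0.162 ] yaw -0.328 len 0.0893 wid 0.0258 n 191 z 0.0412
```

View pics/v14.png

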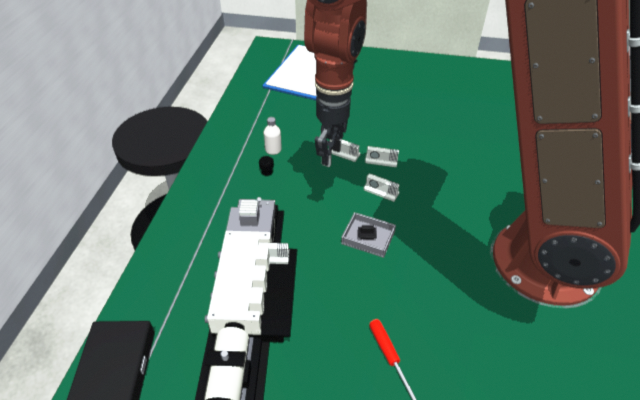

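jog_arm([
  [-0.8,-0.33,-0.2,0,0,-0.06,0.4],
  [-0.95,-0.4,-0.3,0,0,-0.06,0.4],
  [-0.95,-0.4,-0.4,0,0,-0.06,0.4],
  [-0.95,-0.4,-0.5,0,0,-0.06,0.4],
  [-0.9,-0.4,-0.5,0,0,-0.06,0.4],
  [-0.7,-0.3,-0.4,0,0,-0.06,0.4],
  [-0.3,-0.2,-0.3,0,0,0,0.4],
  [0,0,-0.1,0,0,0,0.4],
])

```text
time: 24.35
tcp_pos: [0.3972, -0.1558, 0.1003]
tool_rot: [0.812, 0.584, 0.003, 0.009]
contact_force: [-0.6, -0.1, -0.1]
width: 0.6
```

```bash
python3 - <<'E'
from h import *
need(.3785,-.1548,.0145,1.246)
f=snap('side','side15');t=snap('top','top15')
for f in (f,t):
  for o in slides(f): print('mid',o[0].round(4),'yaw %.3f len %.4f wid %.4f n %d z %.4f'%o[1:])
E
```

```text
t 24.35 tcp [ 0.3972 -0.1558  0.1003] jaw 1.247 zax [ 0.015 -0.01  -1.   ] F [-0.6 -0.1 -0.1] T [0.02 0.01 0.  ] w 0.600
units total [-0.75  0.04 -3.43] [ 0.09  0.12 -0.01]  rows>= 4.0
mid [ 0.5318 -0.3008] yaw -0.311 len 0.0905 wid 0.0286 n 154 z 0.0417
mid [ 0.4085 -0.162 ] yaw -0.338 len 0.0894 wid 0.0263 n 190 z 0.0416
mid [ 0.5407 -0.307 ] yaw -0.278 len 0.0719 wid 0.0147 n 150 z 0.0416
```

jog_arm([
  [-0.25,0,-0.5,0.03,0.04,0,0.4],
  [-0.25,0,-0.7,0.03,0.04,0,0.4],
  [-0.2,0,-0.8,0.03,0.04,0,0.4],
  [-0.05,0,-0.6,0,0,0,0.4],
  [0,0,-0.3,0,0,0,0.4],
  [0,0,0,0,0,0,0.4],
])

```text
time: 24.95
tcp_pos: [0.3901, -0.157, 0.031]
tool_rot: [0.81, 0.586, 0.004, 0.006]
contact_force: [-1.1, -0.6, -0.4]
width: 0.602
```

```bash
python3 - <<'E'
from h import *
need(.3785,-.1548,.0145,1.246)
E
```

```text
t 24.95 tcp [ 0.3901 -0.157   0.031 ] jaw 1.253 zax [ 0.014 -0.005 -1.   ] F [-1.1 -0.6 -0.4] T [-0.02  0.08  0.  ] w 0.602
units total [-0.46  0.09 -0.66] [ 0.05  0.12 -0.06]  rows>= 1.0
```

jog_arm([
  [-0.3,0.05,-0.35,0.03,0.08,-0.03,0.4],
  [-0.2,0.04,-0.25,0.03,0.06,-0.03,0.4],
  [-0.05,0,-0.08,0,0,0,0.4],
  [0,0,0,0,0,0,0.4],
])

```text
time: 25.28
tcp_pos: [0.3782, -0.1549, 0.0144]
tool_rot: [0.812, 0.584, -0.0, -0.001]
contact_force: [-0.3, -0.5, 0.5]
width: 0.596
```

```bash
python3 - <<'E'
from h import *
need(.3785,-.1548,.0145,1.246)
f=snap('side','side16')
cv2.imwrite('pics/c16.png',cv2.resize(f['image'][100:240,320:460],None,fx=4,fy=4,interpolation=2)[:,:,::-1])
E
```

```text
t 25.28 tcp [ 0.3782 -0.1549  0.0144] jaw 1.247 zax [-0.002  0.001 -1.   ] F [-0.3 -0.5  0.5] T [ 0.01  0.04 -0.02] w 0.596
units total [0.01 0.01 0.  ] [-0.01 -0.01 -0.01]  rows>= 1.0
```

View pics/c16.png

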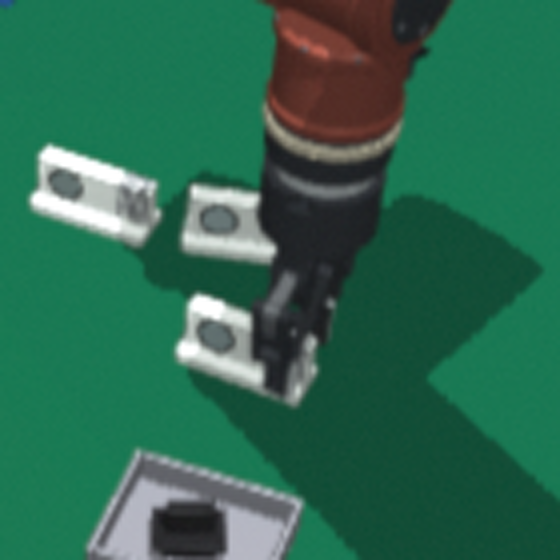

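jog_arm([
  [0,0,0,0,0,0,1],
  [0,0,0,0,0,0,1],
  [0,0,0,0,0,0,1],
  [0,0,0,0,0,0,1],
  [0,0,0,0,0,0,1],
  [0,0,0,0,0,0,1],
  [0,0,0,0,0,0,1],
])

```text
time: 25.92
tcp_pos: [0.3793, -0.1557, 0.0159]
tool_rot: [0.812, 0.584, 0.0, 0.001]
contact_force: [0.4, -0.1, -1.2]
width: 0.157
```

jog_arm([
  [0,0,0.3,0,0,0,1],
  [0,0,0.6,0,0,0,1],
  [0,0,0.9,0,0,0.2,1],
  [0,0.2,0.9,0,0,0.2,1],
  [0.3,0.5,0.9,0,0,0.2,1],
  [0.4,0.7,0.5,0,0,0.2,1],
  [0.5,0.9,0.1,0,0,0.3,1],
  [0.5,0.9,0,0,0,0.3,1],
])

```text
time: 26.58
tcp_pos: [0.4196, -0.0748, 0.1289]
tool_rot: [0.76, 0.649, -0.001, -0.0]
contact_force: [0.1, 0.0, -2.0]
width: 0.154
```

```bash
python3 - <<'E'
from h import *
p=hw(-133,0);print(p);need(p[0],p[1],.1,1.571+.15)
E
```

```text
[0.54789345 0.18682473 0.        ]
t 26.58 tcp [ 0.4196 -0.0748  0.1289] jaw 1.414 zax [-0.002 -0.001 -1.   ] F [ 0.1  0.  -2. ] T [-0.04  0.    0.04] w 0.154
units total [ 5.13 10.46 -1.16] [ 0.01 -0.01  2.56]  rows>= 11.0
```

jog_arm([
  [0.45,0.95,0,0,0,0.24,1],
  [0.45,0.95,0,0,0,0.24,1],
  [0.45,0.95,0,0,0,0.24,1],
  [0.45,0.95,0,0,0,0.24,1],
  [0.45,0.95,0,0,0,0.24,1],
  [0.45,0.95,0,0,0,0.24,1],
  [0.45,0.95,0,0,0,0.24,1],
  [0.45,0.95,0,0,0,0.24,1],
])

```text
time: 27.25
tcp_pos: [0.5125, 0.1253, 0.1347]
tool_rot: [0.677, 0.736, 0.0, 0.002]
contact_force: [1.1, 0.7, -1.4]
width: 0.157
```

jog_arm([
  [0.45,0.9,-0.1,0,0,0.24,1],
  [0.4,0.7,-0.3,0,0,0.2,1],
  [0.3,0.4,-0.3,0,0,0.1,1],
  [0.1,0.2,-0.2,0,0,0.05,1],
  [0,0,-0.1,0,0,0,1],
])

```text
time: 27.67
tcp_pos: [0.5461, 0.1878, 0.1108]
tool_rot: [0.646, 0.763, 0.001, 0.002]
contact_force: [-1.1, -0.5, -2.0]
width: 0.156
```

```bash
python3 - <<'E'
from h import *
p=hw(-133,0);print(p);need(p[0],p[1],.07,1.571+.15)
E
```

```text
[0.54789345 0.18682473 0.        ]
t 27.67 tcp [0.5461 0.1878 0.1108] jaw 1.736 zax [ 0.005 -0.    -1.   ] F [-1.1 -0.5 -2. ] T [-0.08  0.14 -0.  ] w 0.156
units total [ 0.07 -0.04 -1.63] [ 0.    0.04 -0.13]  rows>= 2.0
```

jog_arm([
  [0.03,-0.02,-0.4,0,0.02,-0.07,1],
  [0.02,-0.02,-0.5,0,0.02,-0.06,1],
  [0,0,-0.4,0,0,0,1],
  [0,0,-0.2,0,0,0,1],
  [0,0,0,0,0,0,1],
])

```text
time: 28.08
tcp_pos: [0.5448, 0.1825, 0.0685]
tool_rot: [0.655, 0.756, -0.002, -0.001]
contact_force: [-1.0, 0.5, -2.4]
width: 0.153
```

```bash
python3 - <<'E'
from h import *
p=hw(-133,0);print(p);need(p[0],p[1],.0608,1.571+.15)
E
```

```text
[0.54789345 0.18682473 0.        ]
t 28.08 tcp [0.5448 0.1825 0.0685] jaw 1.714 zax [-0.005 -0.002 -1.   ] F [-1.   0.5 -2.4] T [-0.04  0.1  -0.05] w 0.153
units total [ 0.12  0.17 -0.31] [ 0.02 -0.04  0.06]  rows>= 1.0
```

jog_arm([
  [0.08,0.11,-0.12,0.01,-0.03,0.04,1],
  [0.03,0.06,-0.1,0,-0.01,0.02,1],
  [0,0,-0.05,0,0,0,1],
  [0,0,-0.02,0,0,0,1],
])

```text
time: 28.42
tcp_pos: [0.5476, 0.1861, 0.0606]
tool_rot: [0.652, 0.758, -0.0, 0.0]
contact_force: [-2.9, -0.7, 2.7]
width: 0.157
```

```bash
python3 - <<'E'
from h import *
p=hw(-133,0);print(p);need(p[0],p[1],.0608,1.571+.15)
E
```

```text
[0.54789345 0.18682473 0.        ]
t 28.42 tcp [0.5476 0.1861 0.0606] jaw 1.720 zax [ 0.    -0.001 -1.   ] F [-2.9 -0.7  2.7] T [-0.23  0.53  0.05] w 0.157
units total [0.01 0.03 0.01] [0.01 0.   0.01]  rows>= 1.0
```

On the shelf; push in along the house's x.

jog_arm([
  [0.15,0.042,0.01,0,0,0,1],
  [0.2,0.035,0.01,0,0,0,1],
  [0.2,0.03,0,0,0,0,1],
  [0.2,0.03,0,0,0,0,1],
])

```text
time: 28.75
tcp_pos: [0.5678, 0.1902, 0.0623]
tool_rot: [0.652, 0.758, 0.0, 0.001]
contact_force: [-0.2, 0.4, -0.6]
width: 0.155
```

jog_arm([
  [0.2,0.03,-0.03,0,0,0,1],
  [0.2,0.03,-0.02,0,0,0,1],
  [0.2,0.03,0,0,0,0,1],
  [0.2,0.03,0,0,0,0,1],
])

```text
time: 29.08
tcp_pos: [0.5911, 0.1937, 0.0611]
tool_rot: [0.652, 0.758, 0.001, 0.001]
contact_force: [0.3, 0.3, -2.6]
width: 0.153
```

jog_arm([
  [0.1,0.015,0,0,0,0,1],
  [0.08,0.012,0,0,0,0,1],
  [0.08,0.012,0,0,0,0,1],
])

```text
time: 29.33
tcp_pos: [0.5992, 0.1948, 0.0607]
tool_rot: [0.652, 0.758, 0.001, 0.001]
contact_force: [-1.4, -0.5, -1.0]
width: 0.155
```

jog_arm([
  [0.08,0.012,0,0,0,0,1],
  [0.08,0.012,0,0,0,0,1],
])

```text
time: 29.5
tcp_pos: [0.5991, 0.1948, 0.0607]
tool_rot: [0.652, 0.758, -0.002, -0.001]
contact_force: [-9.4, -2.3, 7.4]
width: 0.156
```

jog_arm([
  [0.1,0.015,0.01,0,0,0,1],
  [0.1,0.015,0,0,0,0,1],
])

```text
time: 29.67
tcp_pos: [0.5992, 0.1948, 0.0611]
tool_rot: [0.652, 0.758, -0.006, -0.004]
contact_force: [-11.1, -1.1, 9.3]
width: 0.155
```

jog_arm([
  [0,0,0,0,0,0,0.55],
  [0,0,0,0,0,0,0.55],
  [0,0,0,0,0,0,0.55],
  [0,0,0.3,0,0,0,0.55],
  [0,0,0.8,0,0,0,0.55],
  [0,0,0.95,0,0,0,0.55],
  [-0.2,-0.4,0.95,0,0,0,0.4],
  [-0.5,-0.8,0.6,0,0,-0.3,0.4],
])

```text
time: 30.33
tcp_pos: [0.5809, 0.1664, 0.153]
tool_rot: [0.664, 0.747, -0.007, -0.005]
contact_force: [-1.1, -0.3, 0.2]
width: 0.6
```

```bash
python3 - <<'E'
from h import *
st()
f=snap('side','side17')
for o in slides(f): print('mid',o[0].round(4),'yaw %.3f len %.4f wid %.4f n %d z %.4f'%o[1:])
cv2.imwrite('pics/c17.png',cv2.resize(f['image'][120:340,180:460],None,fx=2.5,fy=2.5,interpolation=2)[:,:,::-1])
E
```

```text
t 30.33 tcp [0.5809 0.1664 0.153 ] jaw 1.688 zax [-0.017 -0.003 -1.   ] F [-1.1 -0.3  0.2] T [-0.07 -0.01 -0.01] w 0.600
mid [ 0.531  -0.2999] yaw -0.325 len 0.0924 wid 0.0287 n 165 z 0.0410
mid [ 0.4196 -0.2885] yaw -0.035 len 0.0870 wid 0.0283 n 171 z 0.0412
```

View pics/c17.png

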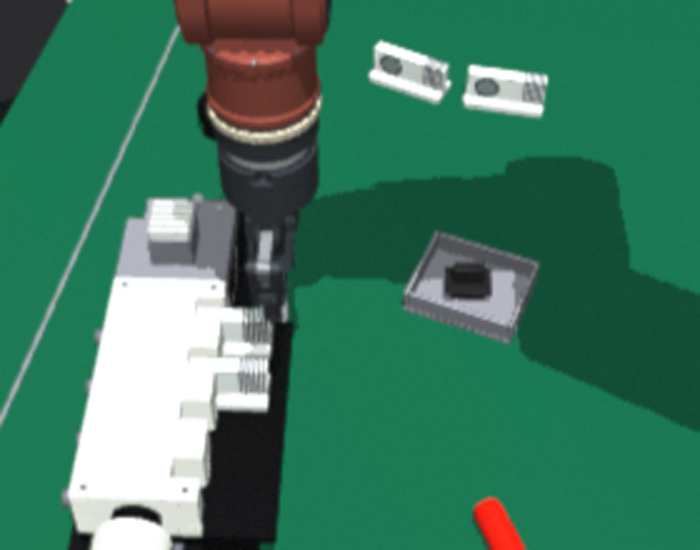

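jog_arm([
  [-0.4,-0.96,0,0,-0.02,-0.05,0.4],
  [-0.4,-0.96,0,0,-0.02,-0.05,0.4],
  [-0.4,-0.96,0,0,-0.02,-0.05,0.4],
  [-0.4,-0.96,0,0,-0.02,-0.05,0.4],
  [-0.4,-0.96,0,0,-0.02,-0.05,0.4],
  [-0.4,-0.96,0,0,0,-0.05,0.4],
  [-0.4,-0.96,0,0,0,-0.05,0.4],
  [-0.4,-0.96,0,0,0,-0.05,0.4],
])

```text
time: 31.05
tcp_pos: [0.5005, -0.0337, 0.1632]
tool_rot: [0.684, 0.73, 0.003, 0.006]
contact_force: [0.3, 0.5, 0.3]
width: 0.6
```

jog_arm([
  [-0.4,-0.96,0,0,0,-0.05,0.4],
  [-0.4,-0.96,0,0,0,-0.05,0.4],
  [-0.4,-0.96,0,0,0,-0.05,0.4],
  [-0.4,-0.96,-0.2,0,0,-0.05,0.4],
  [-0.4,-0.96,-0.3,0,0,-0.05,0.4],
  [-0.4,-0.96,-0.3,0,0,-0.05,0.4],
  [-0.4,-0.9,-0.3,0,0,-0.05,0.4],
  [-0.4,-0.7,-0.3,0,0,-0.05,0.4],
])

```text
time: 31.72
tcp_pos: [0.4194, -0.2295, 0.1339]
tool_rot: [0.702, 0.712, 0.004, 0.013]
contact_force: [0.1, 0.1, -0.3]
width: 0.601
```

```bash
python3 - <<'E'
from h import *
need(.3891,-.2923,.09,1.562)
f=snap('top','top18')
for o in slides(f): print('mid',o[0].round(4),'yaw %.3f len %.4f wid %.4f n %d z %.4f'%o[1:])
E
```

```text
t 31.72 tcp [ 0.4194 -0.2295  0.1339] jaw 1.585 zax [ 0.024 -0.012 -1.   ] F [ 0.1  0.1 -0.3] T [ 0.08 -0.01  0.02] w 0.601
units total [-1.21 -2.51 -1.76] [ 0.1   0.2  -0.19]  rows>= 3.0
mid [ 0.5328 -0.3043] yaw -0.302 len 0.0888 wid 0.0148 n 195 z 0.0413
```

jog_arm([
  [-0.35,-0.7,-0.4,0.03,0.06,-0.05,0.4],
  [-0.35,-0.7,-0.5,0.03,0.06,-0.05,0.4],
  [-0.3,-0.5,-0.5,0.03,0.06,-0.05,0.4],
  [-0.15,-0.25,-0.3,0,0.03,-0.03,0.4],
  [0,0,-0.1,0,0,0,0.4],
  [0,0,0,0,0,0,0.4],
])

```text
time: 32.27
tcp_pos: [0.3881, -0.2907, 0.0885]
tool_rot: [0.712, 0.702, -0.002, 0.002]
contact_force: [-0.0, 1.1, 0.3]
width: 0.6
```

```bash
python3 - <<'E'
from h import *
need(.3891,-.2923,.0145,1.562)
E
```

```text
t 32.27 tcp [ 0.3881 -0.2907  0.0885] jaw 1.556 zax [ 0.    -0.005 -1.   ] F [-0.   1.1  0.3] T [-0.01  0.01  0.04] w 0.600
units total [ 0.04 -0.06 -2.96] [0.05 0.   0.05]  rows>= 3.0
```

jog_arm([
  [0.02,-0.03,-0.5,0.02,0,0.03,0.4],
  [0.02,-0.03,-0.7,0.02,0,0.02,0.4],
  [0,0,-0.7,0,0,0,0.4],
  [0,0,-0.6,0,0,0,0.4],
  [0,0,-0.25,0,0,0,0.4],
  [0,0,-0.05,0,0,0,0.4],
  [0,0,0,0,0,0,0.4],
])

```text
time: 32.85
tcp_pos: [0.3946, -0.2895, 0.0211]
tool_rot: [0.708, 0.706, 0.001, 0.004]
contact_force: [0.0, -0.5, -0.2]
width: 0.601
```

```bash
python3 - <<'E'
from h import *
need(.3891,-.2923,.0145,1.562)
f=snap('side','side19')
cv2.imwrite('pics/c19.png',cv2.resize(f['image'][90:210,320:440],None,fx=4,fy=4,interpolation=2)[:,:,::-1])
E
```

```text
t 32.85 tcp [ 0.3946 -0.2895  0.0211] jaw 1.569 zax [ 0.008 -0.005 -1.   ] F [ 0.  -0.5 -0.2] T [ 0.03 -0.01  0.01] w 0.601
units total [-0.22 -0.11 -0.26] [ 0.04  0.06 -0.06]  rows>= 1.0
```

View pics/c19.png

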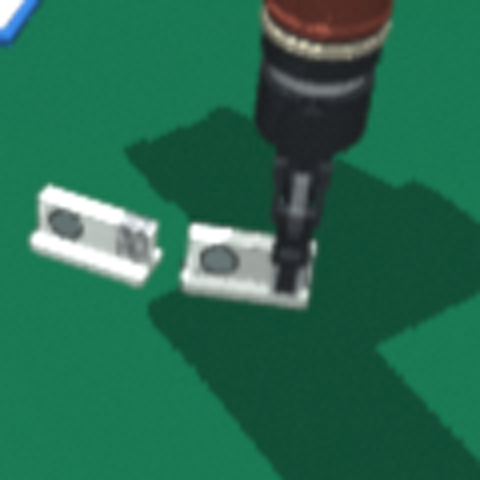

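jog_arm([
  [-0.15,-0.08,-0.16,0.03,0.04,-0.04,0.4],
  [-0.06,-0.03,-0.08,0.01,0.02,0,0.4],
  [0,0,-0.02,0,0,0,0.4],
  [0,0,0,0,0,0,1],
  [0,0,0,0,0,0,1],
  [0,0,0,0,0,0,1],
  [0,0,0,0,0,0,1],
  [0,0,0,0,0,0,1],
])

```text
time: 33.57
tcp_pos: [0.3907, -0.2942, 0.0175]
tool_rot: [0.71, 0.705, 0.0, 0.002]
contact_force: [0.2, -0.2, -1.1]
width: 0.156
```

jog_arm([
  [0,0,0,0,0,0,1],
  [0,0,0,0,0,0,1],
  [0,0,0,0,0,0,1],
])

```text
time: 33.82
tcp_pos: [0.3906, -0.2941, 0.0174]
tool_rot: [0.71, 0.704, 0.0, 0.002]
contact_force: [-0.1, -0.1, -0.5]
width: 0.154
```

```bash
python3 - <<'E'
from h import *
s=st();p=s['tcp_pos'];y=-.006;d=p[:2]-[.4211,-.2924];print('slide x',d@[np.cos(y),np.sin(y)],'lat',d@[-np.sin(y),np.cos(y)])
E
```

```text
t 33.82 tcp [ 0.3906 -0.2941  0.0174] jaw 1.563 zax [ 0.003 -0.003 -1.   ] F [-0.1 -0.1 -0.5] T [0.03 0.04 0.05] w 0.154
slide x -0.0305093617541952 lat -0.001932721627694465
```

jog_arm([
  [0,0,0.3,0,0,0,1],
  [0,0,0.6,0,0,0,1],
  [0,0.1,0.9,0,0,0,1],
  [0.1,0.4,0.9,0,0,0.06,1],
  [0.2,0.7,0.9,0,0,0.06,1],
  [0.27,0.95,0.6,0,0,0.06,1],
  [0.27,0.95,0.2,0,0,0.06,1],
  [0.27,0.95,0,0,0,0.06,1],
])

```text
time: 34.48
tcp_pos: [0.4171, -0.1921, 0.1349]
tool_rot: [0.699, 0.715, -0.0, 0.002]
contact_force: [0.8, -0.9, -1.6]
width: 0.152
```

```bash
python3 - <<'E'
from h import *
p=hw(-133,56);print(p);need(p[0],p[1],.11,1.571+.15)
E
```

```text
[0.53952491 0.24219591 0.        ]
t 34.48 tcp [ 0.4171 -0.1921  0.1349] jaw 1.594 zax [ 0.003 -0.003 -1.   ] F [ 0.8 -0.9 -1.6] T [ 0.04 -0.02  0.  ] w 0.152
units total [ 4.9  17.37 -0.99] [0.02 0.02 1.06]  rows>= 18.0
```

jog_arm([
  [0.27,0.96,0,0,0,0.06,1],
  [0.27,0.96,0,0,0,0.06,1],
  [0.27,0.96,0,0,0,0.06,1],
  [0.27,0.96,0,0,0,0.06,1],
  [0.27,0.96,0,0,0,0.06,1],
  [0.27,0.96,0,0,0,0.06,1],
  [0.27,0.96,0,0,0,0.06,1],
  [0.27,0.96,0,0,0,0.06,1],
])

```text
time: 35.15
tcp_pos: [0.4724, 0.0094, 0.1408]
tool_rot: [0.677, 0.736, 0.001, 0.005]
contact_force: [0.3, 1.0, -1.9]
width: 0.153
```

jog_arm([
  [0.27,0.96,0,0,0,0.06,1],
  [0.27,0.96,0,0,0,0.06,1],
  [0.27,0.96,0,0,0,0.06,1],
  [0.27,0.96,0,0,0,0.06,1],
  [0.27,0.96,0,0,0,0.06,1],
  [0.27,0.9,0,0,0,0.06,1],
  [0.2,0.6,0,0,0,0.06,1],
  [0.1,0.3,0,0,0,0.03,1],
])

```text
time: 35.82
tcp_pos: [0.5207, 0.1867, 0.1449]
tool_rot: [0.655, 0.756, 0.002, 0.005]
contact_force: [0.3, -0.4, -2.0]
width: 0.153
```

```bash
python3 - <<'E'
from h import *
p=hw(-133,56);print(p);need(p[0],p[1],.075,1.571+.15)
E
```

```text
[0.53952491 0.24219591 0.        ]
t 35.82 tcp [0.5207 0.1867 0.1449] jaw 1.714 zax [ 0.01  -0.004 -1.   ] F [ 0.3 -0.4 -2. ] T [0.02 0.04 0.  ] w 0.153
units total [ 0.75  2.22 -2.8 ] [0.03 0.08 0.06]  rows>= 3.0
```

jog_arm([
  [0.2,0.7,0,0.02,0.04,0.02,1],
  [0.2,0.7,0,0.01,0.03,0.02,1],
  [0.2,0.5,-0.3,0,0,0.02,1],
  [0.1,0.2,-0.6,0,0,0,1],
  [0,0.05,-0.7,0,0,0,1],
  [0,0,-0.6,0,0,0,1],
  [0,0,-0.3,0,0,0,1],
  [0,0,0,0,0,0,1],
])

```text
time: 36.48
tcp_pos: [0.5388, 0.2432, 0.0802]
tool_rot: [0.651, 0.759, 0.0, 0.001]
contact_force: [-0.5, -0.8, -1.5]
width: 0.151
```

```bash
python3 - <<'E'
from h import *
p=hw(-133,56);print(p);need(p[0],p[1],.0622,1.571+.15)
E
```

```text
[0.53952491 0.24219591 0.        ]
t 36.48 tcp [0.5388 0.2432 0.0802] jaw 1.723 zax [ 0.002 -0.001 -1.   ] F [-0.5 -0.8 -1.5] T [ 0.03  0.07 -0.03] w 0.151
units total [ 0.03 -0.04 -0.72] [ 0.01  0.01 -0.02]  rows>= 1.0
```

jog_arm([
  [0.02,-0.02,-0.25,0,0,-0.02,1],
  [0,-0.02,-0.25,0,0,0,1],
  [0,0,-0.15,0,0,0,1],
  [0,0,-0.05,0,0,0,1],
])

```text
time: 36.82
tcp_pos: [0.54, 0.2412, 0.0625]
tool_rot: [0.653, 0.757, 0.001, 0.001]
contact_force: [0.2, -0.2, -0.2]
width: 0.151
```

```bash
python3 - <<'E'
from h import *
p=hw(-133,56);print(p);need(p[0],p[1],.0622,1.571+.15)
E
```

```text
[0.53952491 0.24219591 0.        ]
t 36.82 tcp [0.54   0.2412 0.0625] jaw 1.719 zax [ 0.003 -0.001 -1.   ] F [ 0.2 -0.2 -0.2] T [0.04 0.12 0.03] w 0.151
units total [-0.02  0.04 -0.01] [0.01 0.02 0.02]  rows>= 1.0
```

jog_arm([
  [0.14,0.055,0,0,0.01,0.01,1],
  [0.2,0.035,0,0,0.01,0.01,1],
  [0.2,0.03,0,0,0,0,1],
  [0.2,0.03,0,0,0,0,1],
])

```text
time: 37.15
tcp_pos: [0.5595, 0.245, 0.0637]
tool_rot: [0.652, 0.758, -0.0, 0.001]
contact_force: [0.2, -0.4, -0.8]
width: 0.155
```

```bash
cat >> h.py <<'E'
def hc():
    s=st();d=s['tcp_pos'][:2]-O;c,k=np.cos(YAW),np.sin(YAW);print('house x %.1f y %.1f mm'%((c*d[0]+k*d[1])*1e3,(-k*d[0]+c*d[1])*1e3))
E
python3 -c "
from h import *
hc()"
```

```text
t 37.15 tcp [0.5595 0.245  0.0637] jaw 1.721 zax [ 0.001 -0.001 -1.   ] F [ 0.2 -0.4 -0.8] T [-0.03  0.02 -0.03] w 0.155
house x -112.8 y 55.8 mm
```

jog_arm([
  [0.2,0.03,-0.03,0,0,0,1],
  [0.2,0.03,-0.02,0,0,0,1],
  [0.2,0.03,-0.01,0,0,0,1],
  [0.2,0.03,0,0,0,0,1],
])

```text
time: 37.48
tcp_pos: [0.5831, 0.2486, 0.0625]
tool_rot: [0.652, 0.758, 0.001, 0.001]
contact_force: [-0.8, 0.3, 0.3]
width: 0.153
```

jog_arm([
  [0.1,0.015,0,0,0,0,1],
  [0.08,0.012,0,0,0,0,1],
  [0.08,0.012,0,0,0,0,1],
])

```text
time: 37.73
tcp_pos: [0.5905, 0.2496, 0.0625]
tool_rot: [0.652, 0.758, 0.0, 0.001]
contact_force: [-15.5, -2.6, 9.1]
width: 0.151
```

```bash
python3 -c "
from h import *
hc()"
```

```text
t 37.73 tcp [0.5905 0.2496 0.0625] jaw 1.721 zax [ 0.002 -0.001 -1.   ] F [-15.5  -2.6   9.1] T [-0.29  2.75 -0.01] w 0.151
house x -81.5 y 55.8 mm
```

jog_arm([
  [0.1,0.015,0.01,0,0,0,1],
  [0.1,0.015,0,0,0,0,1],
])

```text
time: 37.9
tcp_pos: [0.5904, 0.2497, 0.0626]
tool_rot: [0.652, 0.758, -0.003, -0.002]
contact_force: [-12.7, -2.7, 12.5]
width: 0.153
```

jog_arm([
  [0,0,0,0,0,0,0.55],
  [0,0,0,0,0,0,0.55],
  [0,0,0,0,0,0,0.55],
  [0,0,0.3,0,0,0,0.55],
  [0,0,0.8,0,0,0,0.55],
  [0,0,0.95,0,0,0,0.55],
  [-0.2,-0.4,0.95,0,0,0,0.4],
  [-0.4,-0.8,0.6,0,0,-0.1,0.4],
])

```text
time: 38.57
tcp_pos: [0.5744, 0.2211, 0.1537]
tool_rot: [0.655, 0.755, -0.005, -0.003]
contact_force: [0.9, -0.3, 0.8]
width: 0.601
```

```bash
python3 - <<'E'
from h import *
y=-.302;p=np.array([.5328,-.3043])-.032*np.array([np.cos(y),np.sin(y)]);print(p)
need(*p,.12,1.571+y)
f=snap('side','side20')
for o in slides(f): print('mid',o[0].round(4),'yaw %.3f len %.4f wid %.4f n %d z %.4f'%o[1:])
cv2.imwrite('pics/c20.png',cv2.resize(f['image'][120:340,180:460],None,fx=2.5,fy=2.5,interpolation=2)[:,:,::-1])
E
```

```text
[ 0.50224821 -0.29478223]
t 38.57 tcp [0.5744 0.2211 0.1537] jaw 1.713 zax [-0.011 -0.003 -1.   ] F [ 0.9 -0.3  0.8] T [-0.01 -0.04 -0.02] w 0.601
units total [ -2.89 -20.64  -1.35] [ 0.  -0.1 -3.7]  rows>= 21.0
mid [ 0.532  -0.3001] yaw -0.329 len 0.0905 wid 0.0290 n 161 z 0.0412
```

View pics/c20.png

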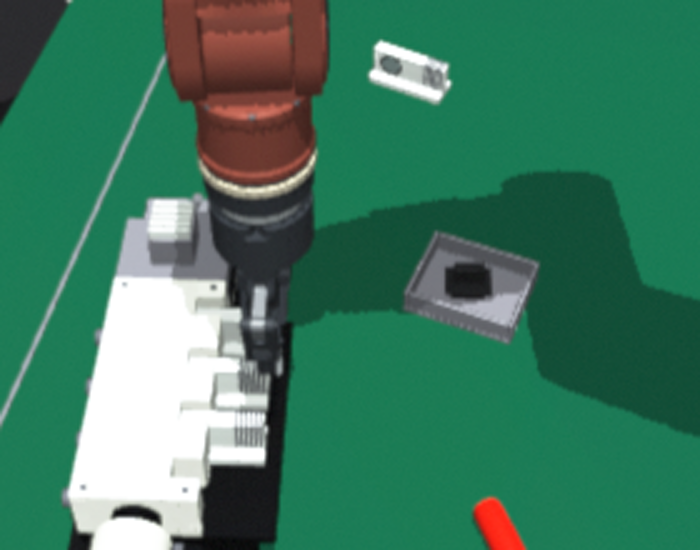

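Third is home. Now the last slide, at (0.502, -0.295), jaw 1.269.

jog_arm([
  [-0.13,-0.97,0,0,-0.02,-0.17,0.4],
  [-0.13,-0.97,0,0,-0.02,-0.17,0.4],
  [-0.13,-0.97,0,0,-0.02,-0.17,0.4],
  [-0.13,-0.97,0,0,-0.02,-0.17,0.4],
  [-0.13,-0.97,0,0,0,-0.17,0.4],
  [-0.13,-0.97,0,0,0,-0.17,0.4],
  [-0.13,-0.97,0,0,0,-0.17,0.4],
  [-0.13,-0.97,0,0,0,-0.17,0.4],
])

```text
time: 39.28
tcp_pos: [0.5499, 0.019, 0.1643]
tool_rot: [0.717, 0.697, 0.004, 0.006]
contact_force: [1.1, -0.0, 0.1]
width: 0.598
```

jog_arm([
  [-0.13,-0.97,0,0,0,-0.17,0.4],
  [-0.13,-0.97,0,0,0,-0.17,0.4],
  [-0.13,-0.97,0,0,0,-0.17,0.4],
  [-0.13,-0.97,0,0,0,-0.17,0.4],
  [-0.13,-0.97,-0.1,0,0,-0.17,0.4],
  [-0.13,-0.97,-0.2,0,0,-0.17,0.4],
  [-0.13,-0.97,-0.2,0,0,-0.17,0.4],
  [-0.13,-0.97,-0.2,0,0,-0.17,0.4],
])

```text
time: 39.95
tcp_pos: [0.525, -0.1863, 0.1524]
tool_rot: [0.774, 0.633, 0.006, 0.012]
contact_force: [1.1, -0.4, 0.1]
width: 0.598
```

```bash
python3 - <<'E'
from h import *
need(.5022,-.2948,.08,1.269)
E
```

```text
t 39.95 tcp [ 0.525  -0.1863  0.1524] jaw 1.371 zax [ 0.024 -0.01  -1.   ] F [ 1.1 -0.4  0.1] T [ 0.03 -0.08  0.02] w 0.598
units total [-0.91 -4.34 -2.89] [ 0.1   0.2  -0.85]  rows>= 5.0
```

jog_arm([
  [-0.18,-0.9,-0.3,0.03,0.06,-0.17,0.4],
  [-0.18,-0.9,-0.5,0.03,0.06,-0.17,0.4],
  [-0.18,-0.9,-0.6,0.03,0.06,-0.17,0.4],
  [-0.18,-0.7,-0.6,0,0.02,-0.17,0.4],
  [-0.15,-0.45,-0.4,0,0,-0.1,0.4],
  [0,-0.1,-0.2,0,0,0,0.4],
  [0,0,0,0,0,0,0.4],
])

```text
time: 40.53
tcp_pos: [0.503, -0.2966, 0.0878]
tool_rot: [0.806, 0.592, 0.001, 0.004]
contact_force: [-0.3, 0.6, -0.3]
width: 0.598
```

```bash
python3 - <<'E'
from h import *
need(.5022,-.2948,.0155,1.262)
E
```

```text
t 40.53 tcp [ 0.503  -0.2966  0.0878] jaw 1.266 zax [ 0.006 -0.006 -1.   ] F [-0.3  0.6 -0.3] T [ 0.04  0.02 -0.01] w 0.598
units total [-0.03  0.07 -2.89] [ 0.05  0.05 -0.04]  rows>= 3.0
```

jog_arm([
  [0,0.03,-0.5,0.02,0.03,-0.01,0.4],
  [-0.03,0.03,-0.7,0.02,0.02,-0.01,0.4],
  [-0.03,0,-0.7,0,0.01,0,0.4],
  [-0.03,0,-0.6,0,0.01,0,0.4],
  [-0.03,0,-0.25,0,0,0,0.4],
  [0,0,-0.05,0,0,0,0.4],
  [0,0,0,0,0,0,0.4],
])

```text
time: 41.12
tcp_pos: [0.5037, -0.2893, 0.0168]
tool_rot: [0.804, 0.594, -0.0, 0.001]
contact_force: [-0.4, 0.9, 0.5]
width: 0.596
```

```bash
python3 - <<'E'
from h import *
need(.5022,-.2948,.0155,1.262)
f=snap('side','side21')
cv2.imwrite('pics/c21.png',cv2.resize(f['image'][90:210,290:410],None,fx=4,fy=4,interpolation=2)[:,:,::-1])
E
```

```text
t 41.12 tcp [ 0.5037 -0.2893  0.0168] jaw 1.272 zax [ 0.001 -0.002 -1.   ] F [-0.4  0.9  0.5] T [ 0.   -0.01  0.01] w 0.596
units total [-0.06 -0.22 -0.05] [ 0.01  0.01 -0.09]  rows>= 1.0
```

View pics/c21.png

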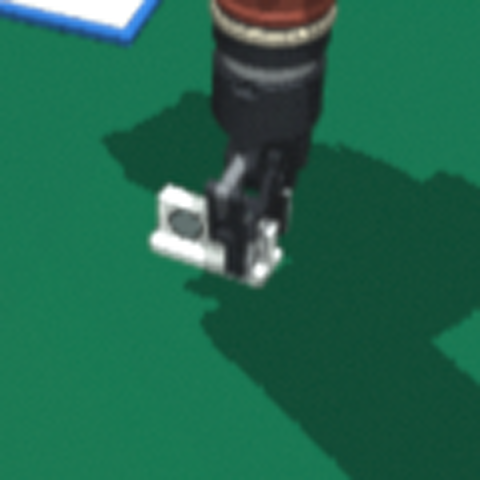

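jog_arm([
  [-0.04,-0.16,-0.03,0,0.01,-0.05,0.4],
  [0,-0.05,-0.02,0,0,0,0.4],
  [0,0,0,0,0,0,0.4],
  [0,0,0,0,0,0,1],
  [0,0,0,0,0,0,1],
  [0,0,0,0,0,0,1],
  [0,0,0,0,0,0,1],
  [0,0,0,0,0,0,1],
])

```text
time: 41.83
tcp_pos: [0.505, -0.2967, 0.0195]
tool_rot: [0.806, 0.592, 0.0, 0.004]
contact_force: [0.3, 0.2, -2.1]
width: 0.149
```

jog_arm([
  [0,0,0,0,0,0,1],
  [0,0,0,0,0,0,1],
  [0,0,0,0,0,0,1],
])

```text
time: 42.08
tcp_pos: [0.505, -0.2967, 0.0195]
tool_rot: [0.806, 0.592, 0.0, 0.004]
contact_force: [-1.3, 0.6, 1.2]
width: 0.155
```

```bash
python3 - <<'E'
from h import *
s=st();p=s['tcp_pos'];y=-.302;d=p[:2]-[.5328,-.3043];print('slide x',d@[np.cos(y),np.sin(y)],'lat',d@[-np.sin(y),np.cos(y)])
E
```

```text
t 42.08 tcp [ 0.505  -0.2967  0.0195] jaw 1.266 zax [ 0.005 -0.006 -1.   ] F [-1.3  0.6  1.2] T [-0.    0.02  0.02] w 0.155
slide x -0.02882778069834204 lat -0.0009921087036557162
```

jog_arm([
  [0,0,0.3,0,0,0,1],
  [0,0,0.6,0,0,0,1],
  [0,0.1,0.9,0,0,0,1],
  [0,0.4,0.9,0,0,0.16,1],
  [0,0.7,0.9,0,0,0.16,1],
  [0,0.95,0.6,0,0,0.16,1],
  [0,0.96,0.2,0,0,0.16,1],
  [0,0.96,0,0,0,0.16,1],
])

```text
time: 42.75
tcp_pos: [0.503, -0.1945, 0.1356]
tool_rot: [0.778, 0.629, -0.0, 0.003]
contact_force: [0.1, -0.3, -1.1]
width: 0.153
```

```bash
python3 - <<'E'
from h import *
p=hw(-132,112);print(p);need(p[0],p[1],.13,1.571+.15)
E
```

```text
[0.53214515 0.29771653 0.        ]
t 42.75 tcp [ 0.503  -0.1945  0.1356] jaw 1.359 zax [ 0.004 -0.005 -1.   ] F [ 0.1 -0.3 -1.1] T [0.02 0.01 0.04] w 0.153
units total [ 1.17 19.69 -0.22] [0.03 0.04 3.01]  rows>= 20.0
```

jog_arm([
  [0.05,0.97,0.1,0,0,0.16,1],
  [0.05,0.97,0.1,0,0,0.16,1],
  [0.05,0.97,0,0,0,0.16,1],
  [0.05,0.97,0,0,0,0.16,1],
  [0.05,0.97,0,0,0,0.16,1],
  [0.05,0.97,0,0,0,0.16,1],
  [0.05,0.97,0,0,0,0.16,1],
  [0.05,0.97,0,0,0,0.16,1],
])

```text
time: 43.42
tcp_pos: [0.5119, 0.0089, 0.1464]
tool_rot: [0.725, 0.689, 0.001, 0.005]
contact_force: [0.2, 1.2, -0.7]
width: 0.158
```

jog_arm([
  [0.05,0.97,0,0,0,0.16,1],
  [0.05,0.97,0,0,0,0.16,1],
  [0.05,0.97,0,0,0,0.16,1],
  [0.05,0.97,0,0,0,0.16,1],
  [0.05,0.97,0,0,0,0.16,1],
  [0.05,0.97,0,0,0,0.16,1],
  [0.05,0.97,0,0,0,0.16,1],
  [0.05,0.8,0,0,0,0.1,1],
])

```text
time: 44.08
tcp_pos: [0.5197, 0.2095, 0.1504]
tool_rot: [0.669, 0.743, 0.002, 0.005]
contact_force: [-0.1, 0.8, -1.7]
width: 0.151
```

```bash
python3 - <<'E'
from h import *
p=hw(-132,112);print(p);need(p[0],p[1],.08,1.571+.15)
E
```

```text
[0.53214515 0.29771653 0.        ]
t 44.08 tcp [0.5197 0.2095 0.1504] jaw 1.675 zax [ 0.01  -0.003 -1.   ] F [-0.1  0.8 -1.7] T [-0.02  0.06 -0.  ] w 0.151
units total [ 0.5   3.53 -2.82] [0.02 0.08 0.38]  rows>= 4.0
```

jog_arm([
  [0.1,0.8,0,0.01,0.03,0.1,1],
  [0.1,0.8,0,0.01,0.03,0.1,1],
  [0.1,0.7,0,0,0.02,0.1,1],
  [0.1,0.5,-0.3,0,0,0.08,1],
  [0.05,0.25,-0.5,0,0,0,1],
  [0,0.05,-0.7,0,0,0,1],
  [0,0,-0.6,0,0,0,1],
  [0,0,-0.4,0,0,0,1],
])

```text
time: 44.75
tcp_pos: [0.5307, 0.2957, 0.0869]
tool_rot: [0.649, 0.761, 0.002, 0.001]
contact_force: [-0.6, -0.1, -1.6]
width: 0.153
```

```bash
python3 - <<'E'
from h import *
p=hw(-132,112);print(p);need(p[0],p[1],.0643,1.571+.15)
E
```

```text
[0.53214515 0.29771653 0.        ]
t 44.75 tcp [0.5307 0.2957 0.0869] jaw 1.729 zax [ 0.004  0.002 -1.   ] F [-0.6 -0.1 -1.6] T [-0.    0.04 -0.05] w 0.153
units total [ 0.06  0.08 -0.9 ] [-0.01  0.03 -0.06]  rows>= 1.0
```

jog_arm([
  [0.03,0.05,-0.2,0,0.02,-0.04,1],
  [0.03,0.03,-0.25,0,0.01,-0.02,1],
  [0,0,-0.2,0,0,0,1],
  [0,0,-0.1,0,0,0,1],
])

```text
time: 45.08
tcp_pos: [0.5294, 0.2957, 0.0635]
tool_rot: [0.653, 0.757, -0.003, -0.002]
contact_force: [-14.2, -4.2, 32.8]
width: 0.154
```

```bash
python3 - <<'E'
from h import *
p=hw(-132,112);need(p[0],p[1],.0643,1.571+.15)
E
```

```text
t 45.08 tcp [0.5294 0.2957 0.0635] jaw 1.719 zax [-0.007 -0.001 -1.   ] F [-14.2  -4.2  32.8] T [-0.86  2.59 -0.01] w 0.154
units total [0.11 0.08 0.03] [ 0.01 -0.06  0.02]  rows>= 1.0
```

jog_arm([
  [0.03,0.03,0.04,0.01,-0.04,0.01,1],
  [0.05,0.05,0.01,0,-0.02,0.01,1],
  [0,0,0,0,0,0,1],
])

```text
time: 45.33
tcp_pos: [0.532, 0.2975, 0.0654]
tool_rot: [0.652, 0.758, 0.001, 0.0]
contact_force: [0.3, -0.2, -1.4]
width: 0.154
```

```bash
python3 - <<'E'
from h import *
p=hw(-132,112);need(p[0],p[1],.0643,1.571+.15);hc()
E
```

```text
t 45.33 tcp [0.532  0.2975 0.0654] jaw 1.720 zax [ 0.002  0.001 -1.   ] F [ 0.3 -0.2 -1.4] T [ 0.01  0.11 -0.03] w 0.154
units total [ 0.01  0.01 -0.05] [-0.01  0.02  0.  ]  rows>= 1.0
t 45.33 tcp [0.532  0.2975 0.0654] jaw 1.720 zax [ 0.002  0.001 -1.   ] F [ 0.3 -0.2 -1.4] T [ 0.01  0.11 -0.03] w 0.154
house x -132.2 y 111.8 mm
```

jog_arm([
  [0.14,0.022,-0.03,0,0,0,1],
  [0.2,0.03,-0.02,0,0,0,1],
  [0.2,0.03,-0.01,0,0,0,1],
  [0.2,0.03,0,0,0,0,1],
])

```text
time: 45.67
tcp_pos: [0.552, 0.3004, 0.0641]
tool_rot: [0.652, 0.758, 0.001, 0.001]
contact_force: [-0.3, 0.0, -1.5]
width: 0.155
```

```bash
python3 - <<'E'
from h import *
hc()
f=snap('side','side22');a,b=proj(f,hw(-90,112,.06)).astype(int)
cv2.imwrite('pics/c22.png',cv2.resize(f['image'][b-50:b+50,a-60:a+60],None,fx=5,fy=5,interpolation=2)[:,:,::-1])
E
```

```text
t 45.67 tcp [0.552  0.3004 0.0641] jaw 1.720 zax [ 0.002  0.001 -1.   ] F [-0.3  0.  -1.5] T [-0.02  0.04 -0.01] w 0.155
house x -112.0 y 111.7 mm
```

View pics/c22.png

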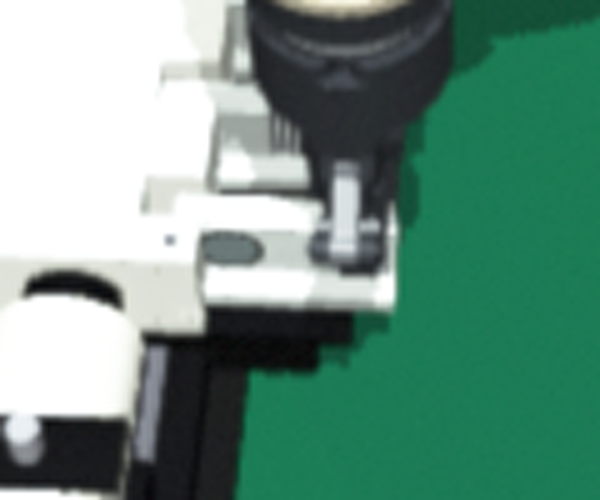

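Slide is ~12 mm into slot 4, force free. Continue.

jog_arm([
  [0.2,0.032,0.01,0,0,0,1],
  [0.2,0.032,0,0,0,0,1],
  [0.2,0.032,0,0,0,0,1],
  [0.2,0.032,0,0,0,0,1],
])

```text
time: 46.05
tcp_pos: [0.5739, 0.3038, 0.0644]
tool_rot: [0.652, 0.758, 0.001, 0.0]
contact_force: [-1.7, -0.1, -0.8]
width: 0.154
```

jog_arm([
  [0.1,0.015,0,0,0,0,1],
  [0.08,0.012,0,0,0,0,1],
  [0.08,0.012,0,0,0,0,1],
])

```text
time: 46.3
tcp_pos: [0.5821, 0.305, 0.0643]
tool_rot: [0.652, 0.758, 0.001, 0.0]
contact_force: [-2.5, -0.8, 3.1]
width: 0.154
```

```bash
python3 -c "
from h import *
hc()"
```

```text
t 46.30 tcp [0.5821 0.305  0.0643] jaw 1.720 zax [ 0.001  0.001 -1.   ] F [-2.5 -0.8  3.1] T [-0.1   0.71  0.02] w 0.154
house x -81.6 y 111.7 mm
```

jog_arm([
  [0.08,0.012,0.01,0,0,0,1],
  [0.08,0.012,0,0,0,0,1],
])

```text
time: 46.47
tcp_pos: [0.5841, 0.3052, 0.0643]
tool_rot: [0.652, 0.758, -0.001, -0.001]
contact_force: [-16.6, -3.2, 13.4]
width: 0.154
```

jog_arm([
  [0.1,0.015,0.01,0,0,0,1],
  [0.1,0.015,0,0,0,0,1],
])

```text
time: 46.63
tcp_pos: [0.5842, 0.3053, 0.0642]
tool_rot: [0.652, 0.758, -0.005, -0.004]
contact_force: [-11.8, -3.4, 10.0]
width: 0.151
```

```bash
python3 -c "
from h import *
hc()"
```

```text
t 46.63 tcp [0.5842 0.3053 0.0642] jaw 1.721 zax [-0.012 -0.002 -1.   ] F [-11.8  -3.4  10. ] T [-0.44  2.23 -0.01] w 0.151
house x -79.4 y 111.7 mm
```

jog_arm([
  [0,0,0,0,0,0,0.55],
  [0,0,0,0,0,0,0.55],
  [0,0,0,0,0,0,0.55],
  [0,0,0.3,0,0,0,0.55],
  [0,0,0.8,0,0,0,0.55],
  [0,0,0.95,0,0,0,0.55],
  [-0.2,-0.4,0.95,0,0,0,0.55],
  [-0.4,-0.8,0.6,0,0,0,0.55],
])

```text
time: 47.3
tcp_pos: [0.5693, 0.2765, 0.1551]
tool_rot: [0.651, 0.759, -0.005, -0.004]
contact_force: [0.6, -0.6, 1.0]
width: 0.454
```

jog_arm([
  [-0.2,-0.97,0.3,0,0.03,0,0.6],
  [-0.2,-0.97,0.3,0,0.03,0,0.8],
  [-0.2,-0.97,0,0,0.03,0,1],
  [-0.2,-0.97,0,0,0,0,1],
  [-0.2,-0.97,0,0,0,0,1],
  [-0.2,-0.97,0,0,0,0,1],
  [-0.2,-0.97,0,0,0,0,1],
  [-0.2,-0.97,0,0,0,0,1],
])

```text
time: 47.97
tcp_pos: [0.5325, 0.0771, 0.1829]
tool_rot: [0.649, 0.76, -0.001, -0.002]
contact_force: [0.4, -0.0, 0.3]
width: 0.003
```

jog_arm([
  [-0.2,-0.97,0,0,0,0,1],
  [-0.2,-0.97,0,0,0,0,1],
  [-0.2,-0.97,0,0,0,0,1],
  [-0.2,-0.97,0,0,0,0,1],
  [0,-0.9,0,0,0,0,1],
  [0,-0.8,0,0,0,0,1],
  [0,-0.5,0,0,0,0,1],
  [0,-0.2,0,0,0,0,1],
])

```text
time: 48.63
tcp_pos: [0.5133, -0.0923, 0.19]
tool_rot: [0.651, 0.759, 0.001, 0.005]
contact_force: [-0.3, 0.4, 1.0]
width: -0.001
```

```bash
python3 - <<'E'
from h import *
st()
f=snap('side','side23');t=snap('top','top23')
for n,g in(('side',f),('top',t)):
    a=horth(g,.087,-130,60,-170,150,2);cv2.imwrite(f'pics/h23{n}.png',a[:,:,::-1])
a=cv2.imread('pics/h23side.png');b=cv2.imread('pics/h23top.png');cv2.imwrite('pics/h23.png',cv2.resize(np.hstack([a,b]),None,fx=.9,fy=.9))
cv2.imwrite('pics/v23.png',f['image'][:,:,::-1])
E
```

```text
t 48.63 tcp [ 0.5133 -0.0923  0.19  ] jaw 1.724 zax [ 0.009 -0.004 -1.   ] F [-0.3  0.4  1. ] T [-0.03  0.02 -0.05] w -0.001
```

View pics/h23.png

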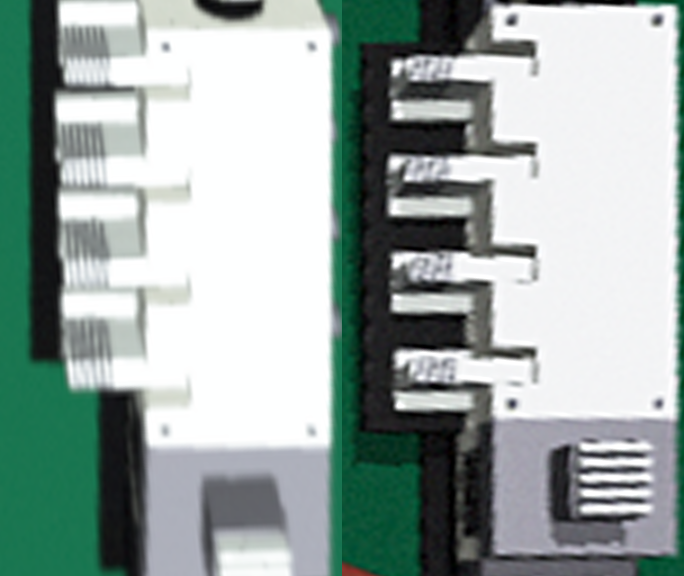

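View pics/v23.png

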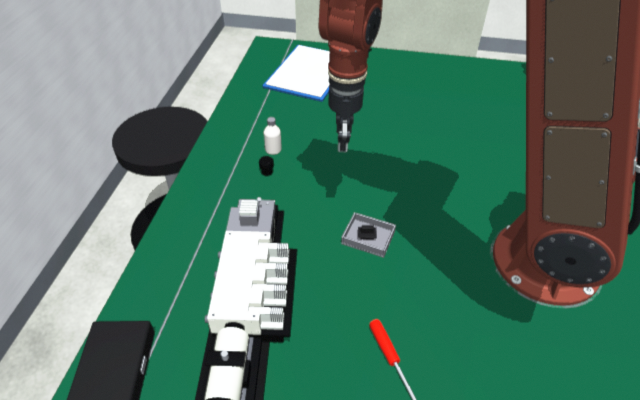

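```bash
python3 - <<'E'
from h import *
for n in('top0','side0'):
    f=load(f'pics/{n}.npy')
    cv2.imwrite(f'pics/t_{n}.png',cv2.resize(horth(f,.095,-60,60,-230,-160,4),None,fx=1.3,fy=1.3)[:,:,::-1])
p=hw(-48,-192);print(p);need(p[0],p[1],.13,1.721)
a=cv2.imread('pics/t_top0.png');b=cv2.imread('pics/t_side0.png');cv2.imwrite('pics/t.png',np.vstack([a,b])[:600])
E
```

```text
[0.66063111 0.00968292 0.        ]
t 48.73 tcp [ 0.5133 -0.0913  0.1898] jaw 1.724 zax [ 0.008 -0.004 -1.   ] F [0.1 1.1 0.1] T [-0.02  0.01  0.02] w 0.003
units total [ 5.89  4.04 -2.39] [ 0.03  0.07 -0.03]  rows>= 6.0
```

View pics/t.png

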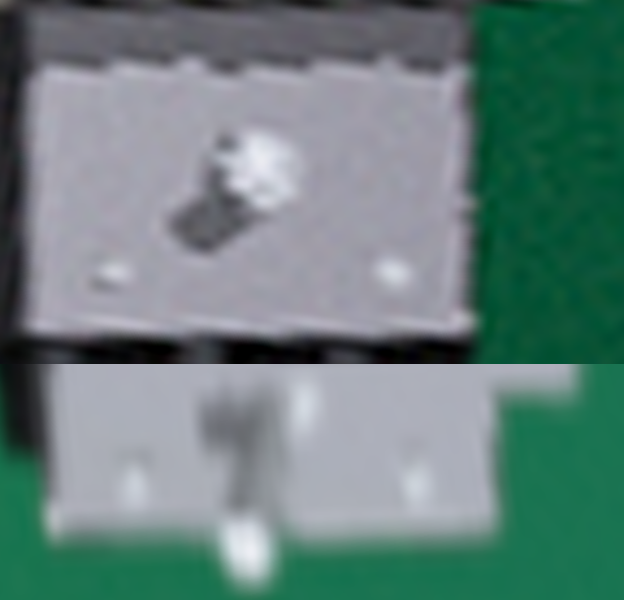

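jog_arm([
  [0.8,0.55,0,0.01,0.03,-0.01,1],
  [0.95,0.65,0,0.01,0.03,-0.01,1],
  [0.95,0.65,-0.2,0,0,0,1],
  [0.95,0.65,-0.4,0,0,0,1],
  [0.9,0.6,-0.4,0,0,0,1],
  [0.5,0.4,-0.4,0,0,0,1],
  [0.2,0.1,-0.2,0,0,0,1],
  [0,0,0,0,0,0,1],
])

```text
time: 49.4
tcp_pos: [0.6497, 0.0119, 0.1503]
tool_rot: [0.65, 0.76, 0.001, 0.002]
contact_force: [-0.9, -0.8, 0.4]
width: -0.003
```

```bash
python3 - <<'E'
from h import *
p=hw(-48,-193);print(p);need(p[0],p[1],.083,1.721);hc()
E
```

```text
[0.66078055 0.00869415 0.        ]
t 49.40 tcp [0.6497 0.0119 0.1503] jaw 1.725 zax [ 0.004  0.    -1.   ] F [-0.9 -0.8  0.4] T [-0.    0.05 -0.06] w -0.003
units total [ 0.44 -0.13 -2.69] [-0.    0.03 -0.03]  rows>= 3.0
t 49.40 tcp [0.6497 0.0119 0.1503] jaw 1.725 zax [ 0.004  0.    -1.   ] F [-0.9 -0.8  0.4] T [-0.    0.05 -0.06] w -0.003
house x -58.4 y -188.2 mm
```

jog_arm([
  [0.1,-0.1,-0.5,0,0.02,-0.02,1],
  [0.1,-0.1,-0.7,0,0.01,-0.01,1],
  [0,-0.02,-0.7,0,0,0,1],
  [0,0,-0.5,0,0,0,1],
  [0,0,-0.2,0,0,0,1],
  [0,0,0,0,0,0,1],
])

```text
time: 49.9
tcp_pos: [0.6519, 0.0047, 0.0832]
tool_rot: [0.652, 0.758, -0.0, 0.0]
contact_force: [0.1, -0.4, -0.3]
width: 0.001
```

```bash
python3 - <<'E'
from h import *
hc()
f=snap('side','side24');a,b=proj(f,hw(-20,-160,.09)).astype(int)
cv2.imwrite('pics/c24.png',cv2.resize(f['image'][b-50:b+50,a-60:a+60],None,fx=5,fy=5,interpolation=2)[:,:,::-1])
E
```

```text
t 49.90 tcp [0.6519 0.0047 0.0832] jaw 1.721 zax [ 0.    -0.001 -1.   ] F [ 0.1 -0.4 -0.3] T [ 0.04  0.01 -0.01] w 0.001
house x -57.4 y -195.7 mm
```

View pics/c24.png

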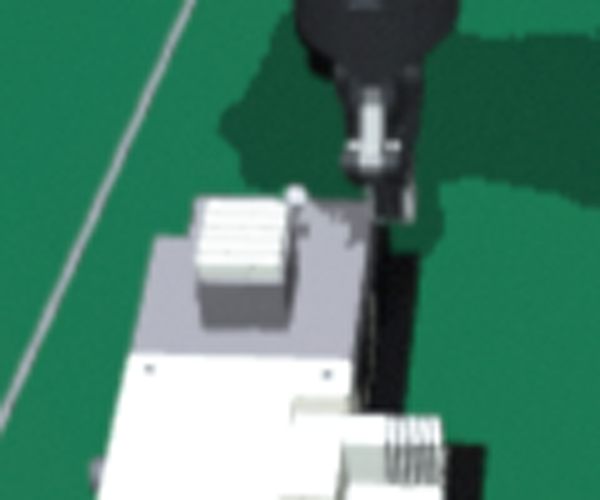

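jog_arm([
  [0.3,0.08,0,0,0,0,1],
  [0.35,0.07,0,0,0,0,1],
  [0.3,0.06,0,0,0,0,1],
])

```text
time: 50.2
tcp_pos: [0.6768, 0.009, 0.0867]
tool_rot: [0.653, 0.757, 0.0, 0.001]
contact_force: [0.6, 0.4, 0.7]
width: -0.002
```

jog_arm([
  [0.25,0.037,0,0,0,0,1],
  [0.25,0.037,0,0,0,0,1],
])

```text
time: 50.37
tcp_pos: [0.6918, 0.0109, 0.0894]
tool_rot: [0.653, 0.757, 0.001, 0.003]
contact_force: [-0.9, 0.0, 2.1]
width: 0.001
```

```bash
python3 -c "
from h import *
hc()"
```

```text
t 50.37 tcp [0.6918 0.0109 0.0894] jaw 1.719 zax [ 0.006 -0.001 -1.   ] F [-0.9  0.   2.1] T [ 0.01  0.26 -0.01] w 0.001
house x -17.0 y -195.5 mm
```

jog_arm([
  [0.15,0.04,-0.1,0,0,0,1],
  [0.2,0.03,-0.12,0,0,0,1],
  [0.1,0.015,-0.08,0,0,0,1],
])

```text
time: 50.62
tcp_pos: [0.706, 0.013, 0.0849]
tool_rot: [0.653, 0.757, 0.002, 0.004]
contact_force: [-15.8, -1.2, 20.1]
width: -0.001
```

```bash
python3 - <<'E'
from h import *
hc()
f=snap('side','side25');a,b=proj(f,hw(-20,-160,.09)).astype(int)
cv2.imwrite('pics/c25.png',cv2.resize(f['image'][b-50:b+50,a-60:a+60],None,fx=5,fy=5,interpolation=2)[:,:,::-1])
E
```

```text
t 50.62 tcp [0.706  0.013  0.0849] jaw 1.718 zax [ 0.01  -0.002 -1.   ] F [-15.8  -1.2  20.1] T [-0.25  3.01 -0.03] w -0.001
house x -2.6 y -195.5 mm
```

View pics/c25.png

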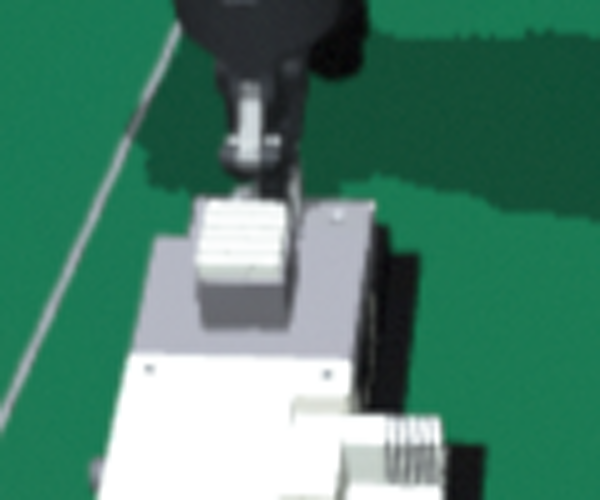

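jog_arm([
  [-0.2,-0.03,0.05,0,0,0,1],
  [-0.5,-0.08,0.3,0,0,0,1],
  [-0.7,-0.2,0.6,0,0,0,1],
  [-0.8,-0.5,0.8,0,0,0,1],
  [-0.8,-0.8,0.8,0,0,0,1],
  [-0.8,-0.9,0.3,0,0,0,1],
  [-0.7,-0.8,0,0,0,0,1],
  [-0.3,-0.4,0,0,0,0,1],
])

```text
time: 51.33
tcp_pos: [0.582, -0.0798, 0.1575]
tool_rot: [0.651, 0.759, 0.002, 0.005]
contact_force: [0.7, -0.4, -0.4]
width: -0.001
```

jog_arm([
  [-0.5,-0.7,0,0,0,0,1],
  [-0.7,-0.9,0,0,0,0,1],
  [-0.5,-0.7,0,0,0,0,1],
  [-0.2,-0.2,0,0,0,0,1],
  [0,0,0,0,0,0,1],
])

```text
time: 51.75
tcp_pos: [0.5325, -0.1464, 0.1584]
tool_rot: [0.652, 0.758, 0.003, 0.006]
contact_force: [-0.2, 0.9, -0.1]
width: -0.005
```

```bash
python3 - <<'E'
from h import *
st()
f=snap('side','side26');t=snap('top','top26')
I=[]
for g in(f,t):
    a=horth(g,.095,-130,60,-230,150,2);I.append(a)
cv2.imwrite('pics/h26.png',cv2.resize(np.hstack(I)[:,:,::-1],None,fx=.78,fy=.78))
tt=[cv2.resize(horth(g,.095,-60,60,-230,-160,4),None,fx=1.2,fy=1.2) for g in(t,f)]
cv2.imwrite('pics/t26.png',np.vstack(tt)[:600,:,::-1])
cv2.imwrite('pics/v26.png',f['image'][:,:,::-1])
E
```

```text
t 51.75 tcp [ 0.5325 -0.1464  0.1584] jaw 1.721 zax [ 0.014 -0.003 -1.   ] F [-0.2  0.9 -0.1] T [ 0.02 -0.   -0.04] w -0.005
```

View pics/t26.png

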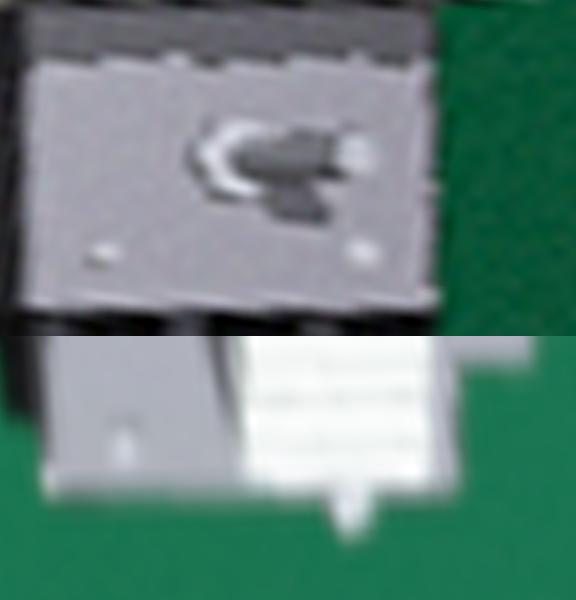

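View pics/h26.png

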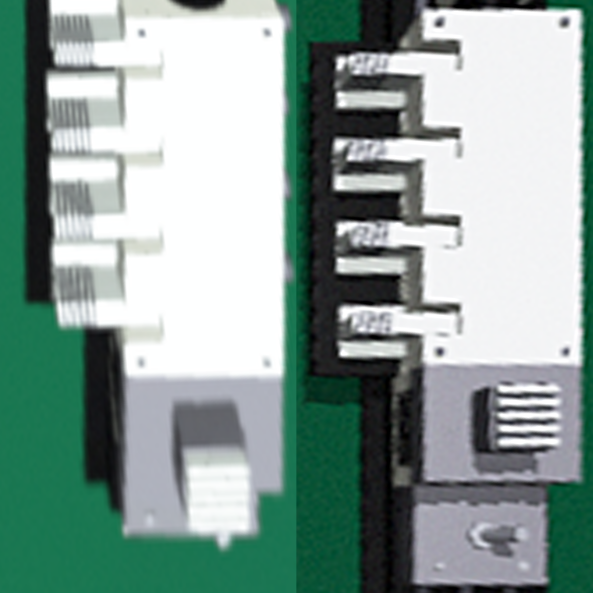

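View pics/v26.png

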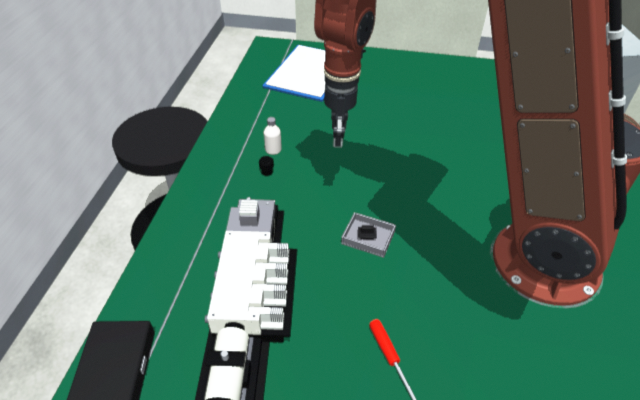

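```bash
python3 - <<'E'
from h import *
t=load('pics/top26.npy');f=load('pics/side26.npy')
for n,g in(('top',t),('side',f)):
    C=cloud(g);d=C[...,:2]-O;c,k=np.cos(YAW),np.sin(YAW);hx=(c*d[...,0]+k*d[...,1])*1e3;hy=(-k*d[...,0]+c*d[...,1])*1e3
    m=(abs(hx)<24)&(abs(hy+122.5)<26)&(C[...,2]>.137);print(n,'lamp top z',np.percentile(C[m][:,2],[50,90]),'centre',hx[m].mean(),hy[m].mean())
    for y in(-56,0,56,112):
        m=(abs(hy-y)<12)&(hx<-55)&(hx>-110)&(C[...,2]>.078)&(C[...,2]<.1);print('  slot',y,'web top z',np.median(C[m][:,2]).round(4),'rear x',np.percentile(hx[m],3).round(1),'y',hy[m].mean().round(1))
    m=(C[...,0]>.37)&(C[...,0]<.48)&(abs(C[...,1]-.004)<.045)&(g['image'].max(-1)<60)&(C[...,2]>.01);print('cap',C[m].mean(0).round(3),m.sum())
S0=load('pics/side0.npy')
d=np.abs(S0['image'].astype(int)-f['image']).max(-1)
for nm,(u,v) in dict(bottle=(273,137),eyep=(266,166),screw=(385,342)).items(): print(nm,d[v-12:v+12,u-12:u+12].mean())
E
```

```text
top lamp top z [0.14215999 0.14461632] centre -1.9927471349159245 -120.81782059502791
  slot -56 web top z 0.0869 rear x -92.2 y -55.9
  slot 0 web top z 0.0865 rear x -93.7 y 0.3
  slot 56 web top z 0.0864 rear x -95.6 y 55.7
  slot 112 web top z 0.0866 rear x -94.2 y 111.1
cap [ 0.396 -0.021  0.71 ] 532
side lamp top z [0.14237001 0.14458496] centre -1.3756036081068233 -120.58939345314323
  slot -56 web top z 0.0865 rear x -91.3 y -53.6
  slot 0 web top z 0.0864 rear x -93.2 y 2.4
  slot 56 web top z 0.0866 rear x -95.4 y 57.9
  slot 112 web top z 0.0863 rear x -93.5 y 113.5
cap [0.429 0.01  0.027] 201
bottle 2.611111111111111
eyep 2.6840277777777777
screw 30.734375
```

```bash
python3 -c "
from cell import close_job
print(close_job())"
```

```text
the job is handed in; nothing more can be done
None
```

I finished the whole job and handed it in at about 52 s; no verdict was reported. The dust cap is in the tray, the lamp is plugged fully down, all four slides are home and the switch is on.

**Slides:** Each was pushed into its own slot until it stopped moving, at about 12–16 N. The depths were about 47, 45, 44 and 44 mm inside the mouth for slots 1 to 4, all within the 42–50 mm range. After release, the web tops read 86–87 mm high and the rear ends matched those depths to about 1 mm. One slide was knocked aside by about 3 cm during the run; I measured it again and used the new position.

**Lamp:** The plug met the roof firmly at the expected height, and the fins' top reads 142–144 mm against a nominal 143 mm. It stands square to the house.

**Switch:** I pushed it against its end stop (16–20 N). The tip now shows about 13–14 mm behind the pivot. It was flipped only after the lamp and all slides were home.

**Other objects:** In the last pictures, the eyepiece, bottle and screwdriver appear not to have moved, and the gripper is clear of everything.

**Checks that disagreed:**
- The two cameras differ by about 2.5–3 mm in y. I trusted the top camera and the contact forces.
- The image-difference check on the screwdriver was high. I put that down to the arm's moved shadow, because the tool is at the same pixels as at the start.
- The cap check from the top view failed because the arm was in the way. The side view shows the cap in the tray.

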